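# Pry the glass frame off a floodlight evenly

## Robot

A 6-joint arm with a two-finger parallel gripper is mounted at the origin on the work surface. World frame = base frame: x ahead of the robot, y to its left, z up, the work surface at z = 0. Lengths are in m, angles in rad, forces in N, time in s.
With the tool pointing down it reaches from about 0.425 to 0.95 m from the base axis. Payload 3.5 kg.
Tool frame: the origin (TCP) lies on the mounting face of the last link; the fingertips stand 173 mm ahead of it and the grasp point (between the pads) lies 155 mm ahead of it; z points along the fingers, x is the direction in which the jaws open and shut, and the axes are right-handed (so a half turn about z gives the same grasp; the last joint's range is limited). The gripper opens to 85 mm and grips with 20 to 120 N. Pads are 22 mm wide; open, the fingers measure 114 mm over their backs; the gripper's body (76 mm by 85 mm) begins 54 mm behind the grasp point. The pads swing forward as they close: fully open they stand 13 mm farther back than shut.
Start: joints at [-1.303, 0.286, 1.577, -0, 1.279, -0.15], TCP at [0.274, -0.617, 0.405] pointing down, gripper open.
Joint ranges: [-2.77, 2.77], [-0.9, 2.22], [0.21, 2.48], [-1.53, 4.67], [0.24, 2.81], [-2.84, 2.84]. Speed limits (rad/s): [2.79, 2.79, 3.14, 3.14, 3.14, 3.14].

## Interface

Orientations are given as a unit quaternion [x, y, z, w].
In Python, from plant import get_state, read_camera, sign_off gives the robot as it stands.
- The arm moves only by the shell command python3 -m jog 'ROWS' [FORCE]. ROWS is JSON, a list of rows, each an object of numbers: "grip": the closure, from 0 (fully open) to 1 (shut); "x", "y", "z": the shift along the tool's x, y, z in mm; "rx", "ry", "rz": the turn, a rotation vector about the tool's x, y, z in degrees. A call has 1 to 8 rows; each row shifts and turns the commanded pose from where the row before left it, along the tool's axes as they then stand; what a row does not reach is not made up. A row lasts 1/12 s, in which the tool goes at most 41.7 mm and 7.16 degrees, less where a joint would pass 70% of its speed; a pose out of reach is approached as far as the arm can. A call with a gripper value outside its range is refused whole. The fingers move at their own pace and stop on an object; FORCE is the grip in N (left out, the last holds). Time passes only in rows, so rows that do not move let the fingers close. It gives the time, the measured TCP pose, the force and the opening at its end, in the units of the state.
- get_state(): the state, without advancing time (a new reading comes with each control period).
- read_camera(name): name is "side" or "top"; returns a dict with "frame" (480x640x3 uint8, red, green, blue), "intrinsics" (3x3 intrinsics, pixels), "R" (3x3) and "t" (3): a world point X has camera coordinates R X + t. Camera axes: x right, y down, z forward; pixel columns grow to the right and rows downward; lengths in m; the calibration is good to about 2 mm. A picture is of the moment at which its call begins. There is no depth.
- sign_off(): hands the job in, once; it reports no verdict.
The state is a dict: "time": time; "qpos": joint angles; "dq": joint speeds; "joint_efforts": joint torques, N m; "eef_pos": TCP position; "tcp_rot": TCP orientation; "contact_force": force on the tool from outside, world axes, zero at the start; "wrist_torque": the same for the moment, N m; "opening": opening from 0.0 (shut) to 1.0 (fully open).
Only numpy, scipy, OpenCV 4.12 (cv2) and the standard library are available. Lean on these libraries where they do the work, as an engineer would, in place of code of your own. Each camera call takes 0.05 s, during which the arm holds its last target.

## Task

Open the floodlight that is bolted to the bench board: pull its black latch knob out until it clicks, then work the pry wedge into the seam from alternate ends, a little at a time, so that neither end of the red glass frame ever gets more than 9 mm ahead of the other, until both ends have popped off their clips. Only then take hold of the frame: lay the wedge flat in the middle of the black tool mat again, lift the frame off by its guard and set it down gently, glass up, in the middle of the blue felt mat, leaving the latch pulled out and the other things on the bench where they are.

Things in the scene. Friction and masses are not known exactly. Their poses are not given: they have to be found in the camera images.
- head: Black floodlight housing, face up, bolted by its red yoke to a board fixed on the bench. Origin on the bench under its middle; z up, y along its long axis (204 mm), x along its short one (140 mm), latch on the -x side. The seam under the red frame is at z = 70 mm. Beyond its two short ends nothing of it stands above z = 57 mm (yoke, out to y = 120 mm).
- end_left (a point): Seam point in the middle of the housing's +y end (x 0, y 102, z 70 mm from the housing's origin). Here a pry notch is cut into the housing below the seam: 52 mm wide (x -26 to 26), 6 mm high (floor at z = 64 mm), running 44 mm inwards.
- end_right (a point): The same at the -y end (x 0, y -102, z 70 mm), with an equal notch.
- latch (a joint): Sliding latch on the housing's -x side, in m: 0 = home, its steel tongue lies over the edge of the frame and bars it; 0.016 = fully pulled out (towards the housing's -x), frame free to rise. Needs about 8 N to get over the middle, then clicks into either end by itself.
- knob (a point): Middle of the latch's round black knob, 26 mm in diameter and 25 mm long along the housing's x axis, on a 10 mm shaft; 88 mm above the bench. Beside and above it the space is free; the bracket it comes out of ends 34 mm from this point while home.
- bezel: Red glass frame shut on the housing, 204 x 140 x 14 mm, 0.42 kg. Origin mid-underside, axes as the housing's. Tabs under its corners (16.5 mm long) sit in spring clips: an end raised under 11 mm stays where left; by 12 mm it pops off and rests 10 mm proud. Raising takes 10 to 20 N on the wedge; the other end may sink by a fifth. On a flat surface it stands on its tabs, underside 16.5 mm up.
- bezel_left (a point): Point of the frame's underside, middle of its +y end; its height over end_left is how far that end has been raised.
- bezel_right (a point): Point of the frame's underside, middle of its -y end; its height over end_right is how far that end has been raised.
- guard_grip (a point): Middle of the flat steel guard bar that runs along the frame's long axis (y) over the glass: 10 mm wide, 8 mm high, 37 mm above the frame's underside, 24 mm clear above the glass. Other thin guard wires lie 52 mm to either side (x) and cross at y = +45 and -45 mm. The place to lift the frame by.
- wedge: Nylon wedge, 190 mm, 0.2 kg. Origin mid-underside, x along its length, z up. Yellow grip block 92 x 24 x 36 mm high; an orange blade at each end (x 45 to 95 mm), 40 mm wide, flat below, sloping from 22.5 mm thick to 2.5 mm at the toe. Lying on the notch floor with its toe d mm past the frame's end, it holds that end up by 0.4 d - 3.5 mm (up to 1 mm less under load).
- tool_mat: Black rubber mat, 140 x 240 x 4 mm (x, y, z), fixed on the bench, where the wedge lies; origin in the middle of its underside. It may lie left or right of the lamp.
- felt_mat: Blue felt mat, 180 x 240 x 4 mm (x, y, z), fixed on the bench, empty; origin in the middle of its underside. On the other side of the lamp.
- spray_can: Bystander: standing spray can, 66 mm in diameter, 190 mm tall; origin in the middle of its foot.
- tape_roll: Bystander: yellow roll of tape lying flat, 110 mm in diameter, 48 mm high, behind the lamp; origin under its centre.
- tape_measure: Bystander: yellow tape measure, 75 x 45 x 72 mm; origin in the middle of its underside.
- battery_pack: Bystander: black and yellow tool battery, 75 x 115 x 70 mm; origin in the middle of its underside.
- led_driver: Bystander: aluminium driver box, 60 x 140 x 32 mm; origin in the middle of its underside.
- screwdriver: Bystander: red-handled screwdriver, 200 mm long, lying between the robot and the lamp; origin in the middle of its underside.
- spanner: Bystander: steel spanner, 190 mm long, lying between the robot and the lamp; origin in the middle of its underside.
There are look-alikes about, which are no part of the job. Of the things like the bezel, leave any that is yellow; of the rest the larger one is meant.

How it is judged:
By the outcome, as a careful person would: the job done as asked, in the order asked, and still so for the second after the job is handed in, with the robot touching nothing.
It also fails if it takes over 72 s, if anything falls off the work surface, if the arm or the gripper's body presses on something with over 40 N, if the wrist force passes 120 N, or if a joint passes its speed limit or range.

## Working session

There is one attempt and no reset: what is moved stays moved. The work goes in short steps, Python scripts to look and compute and a shell command to move; the robot and the scene stay as the last step left them, time stands still between calls to the robot, and variables do not carry over. Pictures are saved under pics/ and viewed, and the job is handed in when it is done.

I'll start by looking at the scene.

```bash
ls; mkdir -p pics; python3 - <<'E'
from plant import get_state, read_camera
import cv2,numpy as np
np.set_printoptions(precision=4,suppress=True)
s=get_state(); print({k:np.round(v,3) for k,v in s.items()})
for n in("side","top"):
    c=read_camera(n); cv2.imwrite(f"pics/{n}0.png",c["frame"][:,:,::-1]); print(n,c["intrinsics"],c["R"],c["t"], -c["R"].T@c["t"])
E
```

```text
pics
{'time': np.float64(0.0), 'qpos': array([-1.303,  0.287,  1.578, -0.   ,  1.279, -0.15 ]), 'dq': array([ 0.001,  0.   , -0.002, -0.001, -0.   , -0.   ]), 'joint_efforts': array([  0.001, -40.598, -29.262,  -0.   ,   0.006,   0.   ]), 'eef_pos': array([ 0.274, -0.617,  0.403]), 'tcp_rot': array([ 0.838, -0.545, -0.001, -0.001]), 'contact_force': array([-0.02 , -0.147,  0.228]), 'wrist_torque': array([ 0.031, -0.024,  0.016]), 'opening': np.float64(1.002)}
side [[545.8504   0.     319.0372]
 [  0.     545.8504 247.7345]
 [  0.       0.       1.    ]] [[-0.8967 -0.4426  0.0069]
 [-0.3079  0.6124 -0.7281]
 [ 0.3181 -0.655  -0.6854]] [0.4186 0.2408 1.4057] [0.0024 0.9585 1.1359]
top [[602.9686   0.     311.8154]
 [  0.     602.9686 239.5802]
 [  0.       0.       1.    ]] [[-0.0153 -0.9999  0.0022]
 [-0.9861  0.0148 -0.1652]
 [ 0.1652 -0.0047 -0.9863]] [-0.0273  0.5235  1.6444] [ 0.2442 -0.0273  1.7083]
```

View pics/top0.png

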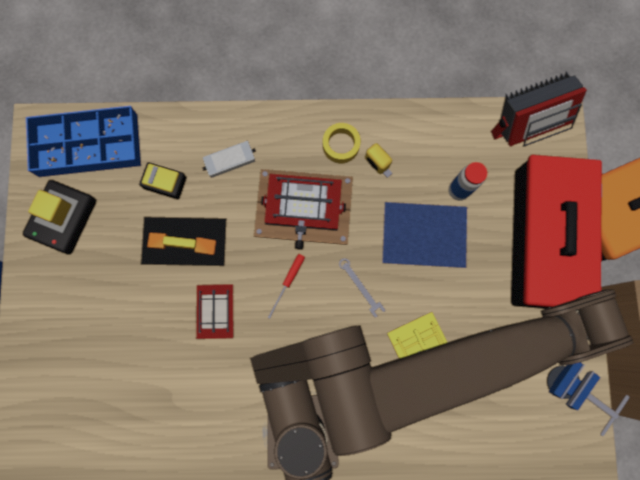

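View pics/side0.png

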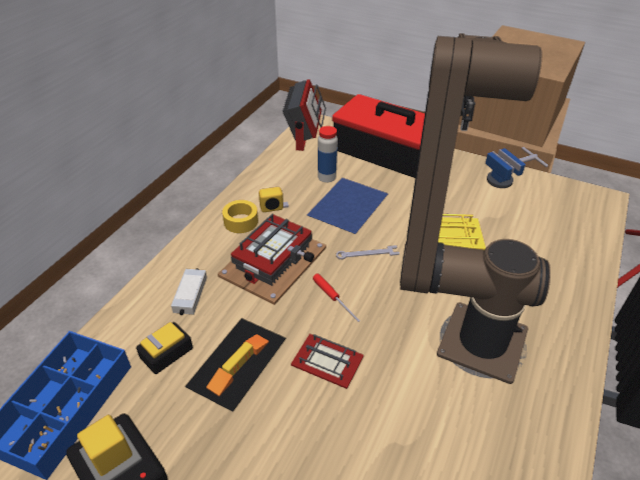

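Top view: lamp at about (303,205) with latch knob at (300,238) towards the robot; black tool mat and wedge at (183,242) on the left (+y); blue felt at (425,235) on the right. Small red frame (215,312) and yellow one (417,338) are look-alikes. Zooming in.

```bash
cat > h.py <<'E'
import numpy as np,cv2
from plant import get_state, read_camera
np.set_printoptions(precision=4,suppress=True)
def ray(c,u,v):
    K,R,t=c["intrinsics"],c["R"],c["t"]
    d=R.T@np.linalg.inv(K)@np.array([u,v,1.]); return -R.T@t,d/np.linalg.norm(d)
def onplane(c,u,v,z):
    o,d=ray(c,u,v); return o+d*(z-o[2])/d[2]
def proj(c,X):
    p=c["intrinsics"]@(c["R"]@np.asarray(X,float)+c["t"]); return p[:2]/p[2]
def tri(c1,p1,c2,p2):
    o1,d1=ray(c1,*p1);o2,d2=ray(c2,*p2)
    A=np.stack([d1,-d2],1);s=np.linalg.lstsq(A,o2-o1,rcond=None)[0]
    a=o1+d1*s[0];b=o2+d2*s[1];return (a+b)/2,np.linalg.norm(a-b)
def crop(c,u0,v0,u1,v1,name,maxw=800,maxh=600):
    im=c["frame"][v0:v1,u0:u1,::-1]; k=min(maxw/(u1-u0),maxh/(v1-v0))
    k=int(k); cv2.imwrite("pics/"+name,cv2.resize(im,None,fx=k,fy=k,interpolation=cv2.INTER_CUBIC)); print(name,"scale",k)
def rot(s): 
    from scipy.spatial.transform import Rotation as R
    return R.from_quat(s["tcp_rot"])
E
python3 - <<'E'
from h import *
t=read_camera("top"); s=read_camera("side")
crop(t,240,150,370,260,"tl.png"); crop(s,205,200,340,310,"sl.png")
crop(t,135,205,235,275,"tw.png")
E
```

```text
tl.png scale 5
sl.png scale 5
tw.png scale 8
```

View pics/tl.png

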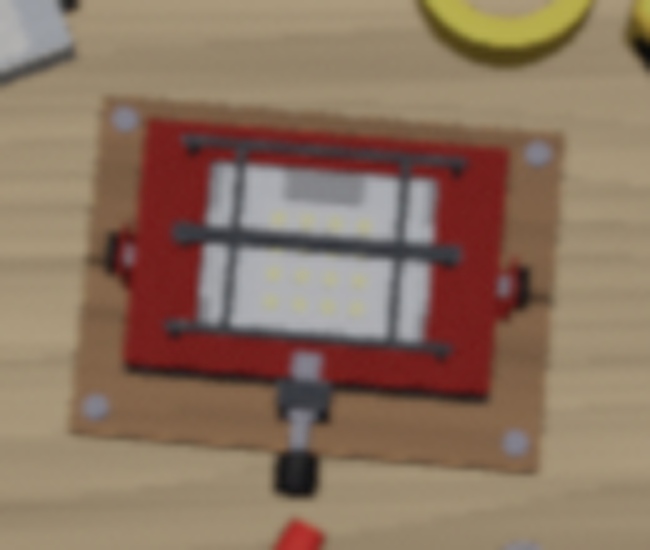

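View pics/sl.png

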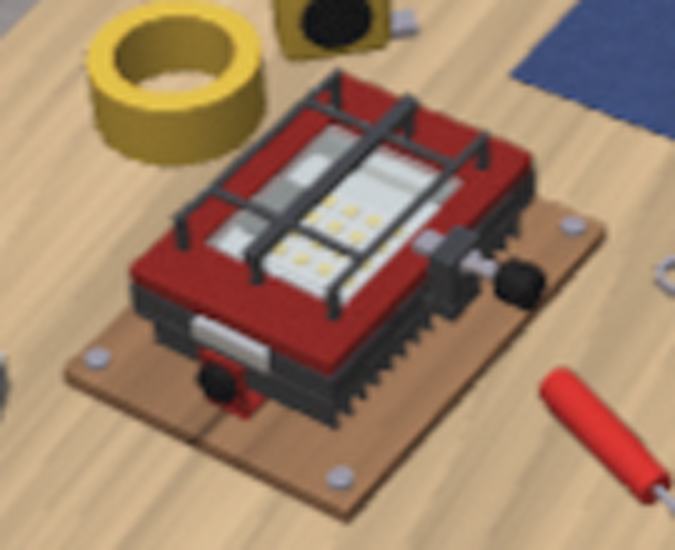

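View pics/tw.png

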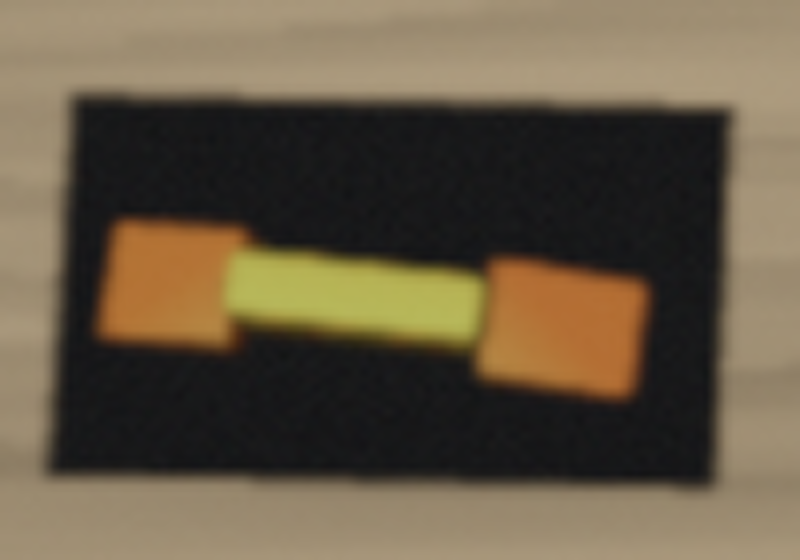

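```bash
cat > m.py <<'E'
from h import *
def mask(c,lo,hi,box):
    hsv=cv2.cvtColor(c["frame"],cv2.COLOR_RGB2HSV); m=cv2.inRange(hsv,np.array(lo),np.array(hi))
    k=np.zeros_like(m); u0,v0,u1,v1=box; k[v0:v1,u0:u1]=m[v0:v1,u0:u1]; return k
def big(m):
    cs,_=cv2.findContours(m,cv2.RETR_EXTERNAL,cv2.CHAIN_APPROX_NONE); return max(cs,key=cv2.contourArea)
def quad(c,cnt,z):
    P=np.array([onplane(c,u,v,z)[:2] for u,v in cnt[:,0,:].astype(float)],np.float32)*1000
    r=cv2.minAreaRect(P); return r,cv2.boxPoints(r)
E
python3 - <<'E'
from m import *
t=read_camera("top"); s=read_camera("side")
for c,n,box in((t,"top",(250,160,360,240)),(s,"side",(225,205,320,280))):
    m=mask(c,(0,120,50),(8,255,255),box)|mask(c,(172,120,50),(180,255,255),box)
    m=cv2.morphologyEx(m,cv2.MORPH_CLOSE,np.ones((15,15)))
    m=cv2.morphologyEx(m,cv2.MORPH_OPEN,np.ones((25,25)) if n=="top" else np.ones((9,9)))
    r,b=quad(c,big(m),0.084); print("bezel",n,r,b.round(1).tolist())
for n,c,box in(("top",t,(380,190,470,280)),("side",s,(300,170,395,235))):
    m=mask(c,(105,80,40),(125,255,200),box); r,b=quad(c,big(m),0.004); print("felt",n,r)
for n,c,box in(("top",t,(135,205,235,275)),("side",s,(180,310,295,415))):
    m=mask(c,(0,0,0),(180,255,45),box); m=cv2.morphologyEx(m,cv2.MORPH_CLOSE,np.ones((5,5)));r,b=quad(c,cv2.convexHull(big(m)),0.004); print("tmat",n,r)
    m=mask(c,(5,120,120),(15,255,255),box); 
    cs,_=cv2.findContours(m,cv2.RETR_EXTERNAL,cv2.CHAIN_APPROX_NONE)
    for q in cs:
        if cv2.contourArea(q)>30: r,b=quad(c,q,0.012);print(" blade",n,r)
    m=mask(c,(24,120,120),(34,255,255),box); r,b=quad(c,big(m),0.040); print(" grip",n,r)
E
```

```text
Traceback (most recent call last):
  File "m.py", line 6, in big
    cs,_=cv2.findContours(m,cv2.RETR_EXTERNAL,cv2.CHAIN_APPROX_NONE); return max(cs,key=cv2.contourArea)
                                                                             ~~~^^^^^^^^^^^^^^^^^^^^^^^^
ValueError: max() iterable argument is empty
```

```bash
python3 - <<'E'
from m import *
t=read_camera("top"); s=read_camera("side")
for c,n,box in((t,"top",(250,160,360,240)),(s,"side",(225,205,320,280))):
    m=mask(c,(0,110,50),(8,255,255),box)|mask(c,(172,110,50),(180,255,255),box)
    print(n,m.sum()/255)
    m=cv2.morphologyEx(m,cv2.MORPH_CLOSE,np.ones((15,15)))
    h=cv2.convexHull(big(m)); f=np.zeros_like(m); cv2.fillPoly(f,[big(m)],255)
    print(f.sum()/255)
    cv2.imwrite(f"pics/mask_{n}.png",cv2.resize(f[150:290,220:370],None,fx=5,fy=4))
    m=cv2.morphologyEx(f,cv2.MORPH_OPEN,np.ones((17,17)) if n=="top" else np.ones((9,9)))
    if m.any(): r,b=quad(c,big(m),0.084); print("bezel",n,r,b.round(1).tolist())
for n,c,box in(("top",t,(380,190,470,280)),("side",s,(300,170,395,235))):
    m=mask(c,(105,80,40),(125,255,200),box); r,b=quad(c,big(m),0.004); print("felt",n,r)
for n,c,box in(("top",t,(135,205,235,275)),("side",s,(180,310,295,415))):
    m=mask(c,(0,0,0),(180,255,45),box); m=cv2.morphologyEx(m,cv2.MORPH_CLOSE,np.ones((5,5)));r,b=quad(c,cv2.convexHull(big(m)),0.004); print("tmat",n,r)
    m=mask(c,(5,120,120),(15,255,255),box); 
    cs,_=cv2.findContours(m,cv2.RETR_EXTERNAL,cv2.CHAIN_APPROX_NONE)
    for q in cs:
        if cv2.contourArea(q)>30: r,b=quad(c,q,0.012);print(" blade",n,r)
    m=mask(c,(24,120,120),(34,255,255),box); r,b=quad(c,big(m),0.040); print(" grip",n,r)
E
```

```text
top 1956.0
3839.0
bezel top ((624.7694702148438, -11.482650756835938), (215.97828674316406, 143.4444580078125), 84.4285659790039) [[542.9000244140625, -112.0], [685.7000122070312, -125.9000015258789], [706.5999755859375, 89.0], [563.9000244140625, 103.0]]
side 1381.0
2710.0
bezel side ((621.7894287109375, 17.244064331054688), (257.761962890625, 143.4536895751953), 83.4823989868164) [[535.9000244140625, -102.69999694824219], [678.4000244140625, -118.9000015258789], [707.7000122070312, 137.1999969482422], [565.2000122070312, 153.39999389648438]]
felt top ((540.3013305664062, -359.894287109375), (233.8916473388672, 173.98519897460938), 85.74166870117188)
felt side ((536.3058471679688, -356.165771484375), (236.3426513671875, 175.15907287597656), 85.72352600097656)
tmat top ((531.5201416015625, 332.0948486328125), (231.92010498046875, 132.52137756347656), 87.98295593261719)
 blade top ((515.779296875, 269.76422119140625), (55.44493103027344, 41.82663345336914), 82.59363555908203)
 blade top ((535.239990234375, 409.0446472167969), (44.88652420043945, 37.579429626464844), 89.1433334350586)
 grip top ((523.5767822265625, 337.2402648925781), (89.90906524658203, 23.55140495300293), 82.48995971679688)
tmat side ((527.82177734375, 335.32489013671875), (234.98260498046875, 134.68450927734375), 88.08100128173828)
 blade side ((531.5914306640625, 406.7314453125), (42.72959899902344, 67.34349060058594), 3.1183207035064697)
 blade side ((514.0130004882812, 271.7711486816406), (50.79446792602539, 46.853843688964844), 79.83109283447266)
 grip side ((519.8264770507812, 341.278076171875), (81.29652404785156, 13.480827331542969), 80.47956848144531)
```

```bash
python3 - <<'E'
from m import *
t=read_camera("top"); s=read_camera("side")
# corners read by eye from crops (scale 5)
T=[(148,120),(508,150),(490,395),(127,368)]  # TL,TR,BR,BL in crop
P=[onplane(t,240+u/5-.4,150+v/5-.4,0.084)*1000 for u,v in T]; print(np.array(P).round(1))
P=np.array(P);print("ctr",P.mean(0),"edges",[np.linalg.norm(P[i]-P[(i+1)%4]) for i in range(4)])
for a,b in((0,1),(3,2)):d=P[a]-P[b];print("yaw of +y axis",np.degrees(np.arctan2(-d[0],d[1])))
# side corners top face: far(335,72), right(535,155), near(328,372), left(133,272)
S=[(335,72),(537,153),(328,368),(133,268)]
Q=np.array([onplane(s,205+u/5-.4,200+v/5-.4,0.084)*1000 for u,v in S]);print(Q.round(1),"ctr",Q.mean(0))
# knob: top(297,472) crop, side (520,285)
print("knob",tri(t,(240+296/5-.4,150+473/5-.4),s,(205+520/5-.4,200+285/5-.4)))
E
```

```text
[[ 704.1   80.6   84. ]
 [ 684.  -119.3   84. ]
 [ 545.7 -106.2   84. ]
 [ 563.7   92.7   84. ]]
ctr [624.3849 -13.0475  84.    ] edges [np.float64(200.91845573327433), np.float64(138.88390932750556), np.float64(199.65281554742558), np.float64(140.90230336157427)]
yaw of +y axis -5.759273878991291
yaw of +y axis -5.18385352887679
[[ 683.5 -115.4   84. ]
 [ 541.8 -104.4   84. ]
 [ 563.3  101.1   84. ]
 [ 698.7   82.7   84. ]] ctr [621.8162  -8.9985  84.    ]
knob (array([ 0.5018, -0.    ,  0.0855]), np.float64(0.00406999904504788))
```

Top and side measurements agree within about 4 mm (opposite calibration errors): head centre ≈ (623,-11) mm, yaw ≈ -5.5°, knob ≈ (502,0,86) mm against the stated 88. I'll use the means and check against the gripper itself. Next is a helper that works out the shifts.

```bash
cat > w.py <<'E'
# works out tool-axis shifts (mm) and turn (deg): python3 w.py x y z yaw(deg of tool x) n   (TCP target, mm)
import sys
from h import *
from scipy.spatial.transform import Rotation as R
s=get_state(); r0=R.from_quat(s["tcp_rot"]); p=np.array(s["eef_pos"])*1000
X=r0.as_matrix()[:,0]; yaw=np.degrees(np.arctan2(X[1],X[0]))
tx,ty,tz,ty_,n=[float(a) for a in sys.argv[1:6]]; n=int(n)
dy=(ty_-yaw+180)%360-180
d=np.array([tx,ty,tz])-p
print("p",p.round(1),"yaw",round(yaw,2),"d",d.round(1),"dist",np.linalg.norm(d).round(1),"dyaw",round(dy,2),"zaxis",r0.as_matrix()[:,2].round(3))
nr=int(np.ceil(abs(dy)/7)) if abs(dy)>0.3 else 0
nr=max(nr,0)
cur=yaw
for i in range(n):
    a=np.radians(cur); ex=np.array([np.cos(a),np.sin(a),0]); ey=np.array([np.sin(a),-np.cos(a),0])
    st=d/n
    rz=-dy/nr if i<nr else 0
    print(i,"x %.1f y %.1f z %.1f rz %.2f"%(st@ex,st@ey,-st[2],rz)); cur-=rz
    if i>nr: break
E
python3 w.py 502 0 360 -95.5 17
```

```text
p [ 273.9 -616.9  404.7] yaw -66.06 d [228.1 616.9 -44.7] dist 659.3 dyaw -29.44 zaxis [-0.  0. -1.]
0 x -27.7 y -27.0 z 2.6 rz 5.89
1 x -30.3 y -24.0 z 2.6 rz 5.89
2 x -32.6 y -20.8 z 2.6 rz 5.89
3 x -34.6 y -17.3 z 2.6 rz 5.89
4 x -36.2 y -13.7 z 2.6 rz 5.89
5 x -37.4 y -9.9 z 2.6 rz 0.00
6 x -37.4 y -9.9 z 2.6 rz 0.00
```

```bash
python3 -m jog '[{"x":-27.7,"y":-27,"z":2.6,"rz":5.9},{"x":-30.3,"y":-24,"z":2.6,"rz":5.9},{"x":-32.6,"y":-20.8,"z":2.6,"rz":5.9},{"x":-34.6,"y":-17.3,"z":2.6,"rz":5.9},{"x":-36.2,"y":-13.7,"z":2.6,"rz":5.8},{"x":-37.4,"y":-9.9,"z":2.6},{"x":-37.4,"y":-9.9,"z":2.6},{"x":-37.4,"y":-9.9,"z":2.6}]'
python3 -m jog '[{"x":-37.4,"y":-9.9,"z":2.6},{"x":-37.4,"y":-9.9,"z":2.6},{"x":-37.4,"y":-9.9,"z":2.6},{"x":-37.4,"y":-9.9,"z":2.6},{"x":-37.4,"y":-9.9,"z":2.6},{"x":-37.4,"y":-9.9,"z":2.6},{"x":-37.4,"y":-9.9,"z":2.6},{"x":-20,"y":-5,"z":2.6}]'
python3 w.py 502 0 360 -95.5 1
```

```text
p [ 273.9 -616.9  404.7] yaw -66.06 d [228.1 616.9 -44.7] dist 659.3 dyaw -29.44 zaxis [-0.  0. -1.]
0 x -471.3 y -458.8 z 44.7 rz 5.89$[0]: bad value
$[0]: bad value
```

```bash
python3 -m jog '[{"grip":0,"x":-27.7,"y":-27,"z":2.6,"rx":0,"ry":0,"rz":5.9},{"grip":0,"x":-30.3,"y":-24,"z":2.6,"rx":0,"ry":0,"rz":5.9},{"grip":0,"x":-32.6,"y":-20.8,"z":2.6,"rx":0,"ry":0,"rz":5.9},{"grip":0,"x":-34.6,"y":-17.3,"z":2.6,"rx":0,"ry":0,"rz":5.9},{"grip":0,"x":-36.2,"y":-13.7,"z":2.6,"rx":0,"ry":0,"rz":5.8}]'
python3 w.py 502 0 360 -95.5 12
```

```text
time: 0.92
eef_pos: [0.3414, -0.4339, 0.3917]
tcp_rot: [-0.67, 0.742, -0.0, 0.0]
contact_force: [1.3, -0.9, 0.6]
opening: 1.0
p [ 341.4 -433.9  391.7] yaw -95.79 d [160.6 433.9 -31.7] dist 463.8 dyaw 0.29 zaxis [ 0. -0. -1.]
0 x -37.3 y -9.7 z 2.6 rz 0.00
1 x -37.3 y -9.7 z 2.6 rz 0.00
```

```bash
python3 -m jog '[{"grip":0,"x":-37.3,"y":-9.7,"z":2.6},{"grip":0,"x":-37.3,"y":-9.7,"z":2.6},{"grip":0,"x":-37.3,"y":-9.7,"z":2.6},{"grip":0,"x":-37.3,"y":-9.7,"z":2.6},{"grip":0,"x":-37.3,"y":-9.7,"z":2.6},{"grip":0,"x":-37.3,"y":-9.7,"z":2.6},{"grip":0,"x":-37.3,"y":-9.7,"z":2.6},{"grip":0,"x":-37.3,"y":-9.7,"z":2.6}]'
python3 w.py 502 0 360 -95.5 4
```

```text
p [ 341.4 -433.9  391.7] yaw -95.79 d [160.6 433.9 -31.7] dist 463.8 dyaw 0.29 zaxis [ 0. -0. -1.]
0 x -112.0 y -29.0 z 7.9 rz 0.00
1 x -112.0 y -29.0 z 7.9 rz 0.00$[0]: bad value
```

So every key is needed in each row.

```bash
python3 -m jog '[{"grip":0,"x":-37.3,"y":-9.7,"z":2.6,"rx":0,"ry":0,"rz":0},{"grip":0,"x":-37.3,"y":-9.7,"z":2.6,"rx":0,"ry":0,"rz":0},{"grip":0,"x":-37.3,"y":-9.7,"z":2.6,"rx":0,"ry":0,"rz":0},{"grip":0,"x":-37.3,"y":-9.7,"z":2.6,"rx":0,"ry":0,"rz":0},{"grip":0,"x":-37.3,"y":-9.7,"z":2.6,"rx":0,"ry":0,"rz":0},{"grip":0,"x":-37.3,"y":-9.7,"z":2.6,"rx":0,"ry":0,"rz":0},{"grip":0,"x":-37.3,"y":-9.7,"z":2.6,"rx":0,"ry":0,"rz":0},{"grip":0,"x":-37.3,"y":-9.7,"z":2.6,"rx":0,"ry":0,"rz":0}]'
python3 w.py 502 0 360 -95.5 4
```

```text
time: 1.58
eef_pos: [0.447, -0.1441, 0.3713]
tcp_rot: [-0.673, 0.74, -0.001, 0.0]
contact_force: [1.2, -0.5, -0.3]
opening: 0.998
p [ 447.  -144.1  371.3] yaw -95.48 d [ 55.  144.1 -11.3] dist 154.6 dyaw -0.02 zaxis [ 0.001 -0.001 -1.   ]
0 x -37.2 y -10.2 z 2.8 rz 0.00
1 x -37.2 y -10.2 z 2.8 rz 0.00
```

```bash
python3 -m jog '[{"grip":0,"x":-37.2,"y":-10.2,"z":10,"rx":0,"ry":0,"rz":0},{"grip":0,"x":-37.2,"y":-10.2,"z":10,"rx":0,"ry":0,"rz":0},{"grip":0,"x":-37.2,"y":-10.2,"z":10,"rx":0,"ry":0,"rz":0},{"grip":0,"x":-37.2,"y":-10.2,"z":10,"rx":0,"ry":0,"rz":0},{"grip":0.3,"x":0,"y":0,"z":0,"rx":0,"ry":0,"rz":0}]'
python3 - <<'E'
from h import *
t=read_camera("top"); s=read_camera("side")
crop(t,220,140,380,260,"t1.png"); crop(s,205,160,405,310,"s1.png")
print(get_state()["eef_pos"])
E
```

```text
time: 2.0
eef_pos: [0.5019, 0.0033, 0.3291]
tcp_rot: [-0.675, 0.738, 0.002, 0.0]
contact_force: [-1.2, -0.0, -0.1]
opening: 0.885
t1.png scale 5
s1.png scale 4
[ 0.5017 -0.0003  0.3305]
```

View pics/t1.png

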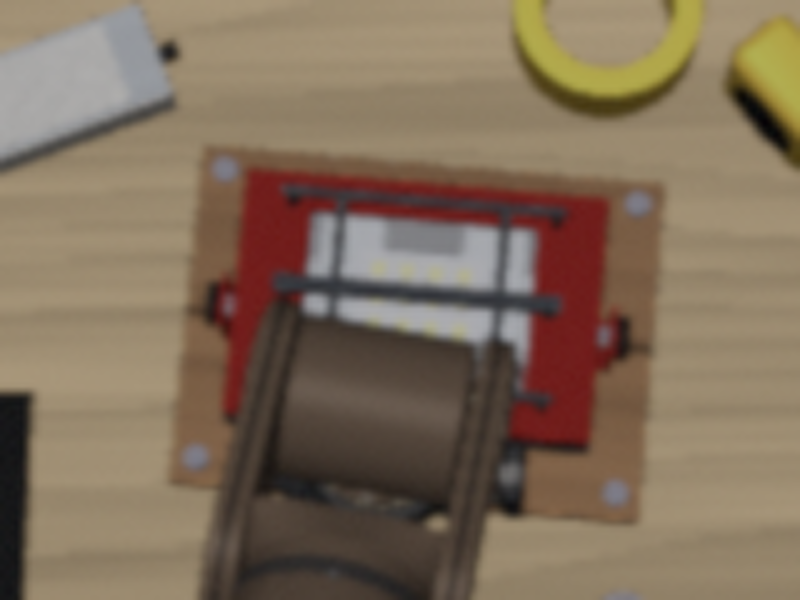

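View pics/s1.png

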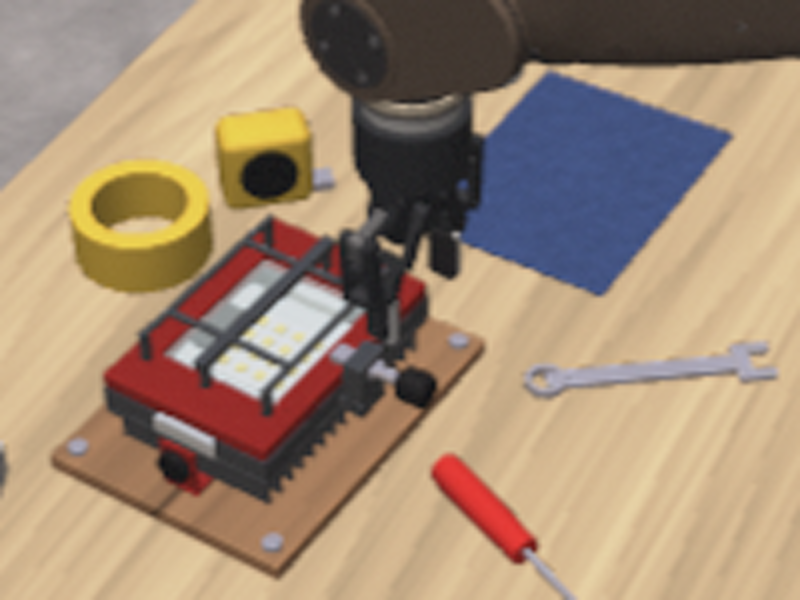

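```bash
python3 - <<'E'
from h import *
s=read_camera("side");e=get_state()["eef_pos"]
for dz in(.155,.160,.168,.173): print(dz,[((proj(s,e+np.array([a*-.0958,a*-.995,-dz]))-[205,160])*4).round(1).tolist() for a in (-.0425,0,.0425)])
print((proj(s,[.502,0,.088])-[205,160])*4)
E
```

```text
0.155 [[376.5, 323.2], [411.7, 286.5], [445.7, 251.1]]
0.16 [[376.6, 328.9], [411.7, 292.2], [445.6, 256.7]]
0.168 [[376.8, 337.9], [411.8, 301.1], [445.6, 265.7]]
0.173 [[377.0, 343.5], [411.9, 306.7], [445.6, 271.2]]
[411.2226 383.1537]
```

Side view: fingertips at crop (378,335)/(447,270) match the forward kinematics (377,338)/(446,266), so the side camera is good across; the knob at (415,387) sits about 1 px from the prediction, so I correct by about 1 mm and go down.

```bash
python3 -m jog '[{"grip":0.3,"x":0.3,"y":1.2,"z":30,"rx":0,"ry":0,"rz":0},{"grip":0.3,"x":0,"y":0,"z":30,"rx":0,"ry":0,"rz":0},{"grip":0.3,"x":0,"y":0,"z":27,"rx":0,"ry":0,"rz":0},{"grip":0.8,"x":0,"y":0,"z":0,"rx":0,"ry":0,"rz":0},{"grip":0.9,"x":0,"y":0,"z":0,"rx":0,"ry":0,"rz":0},{"grip":0.9,"x":0,"y":0,"z":0,"rx":0,"ry":0,"rz":0},{"grip":0.9,"x":0,"y":0,"z":0,"rx":0,"ry":0,"rz":0},{"grip":0.9,"x":0,"y":0,"z":0,"rx":0,"ry":0,"rz":0}]' 60
python3 w.py 502 0 243 -95.5 1
```

```text
time: 2.82
eef_pos: [0.5, -0.0, 0.2447]
tcp_rot: [-0.671, 0.742, 0.003, 0.003]
contact_force: [0.8, 14.2, -5.6]
opening: 0.278
p [500.   -0.  244.7] yaw -95.74 d [ 2.   0.  -1.7] dist 2.6 dyaw 0.24 zaxis [-0.     0.009 -1.   ]
0 x -0.2 y -2.0 z 1.7 rz 0.00
```

```bash
python3 -m jog '[{"grip":0.9,"x":-1,"y":0,"z":0,"rx":0,"ry":0,"rz":0},{"grip":0.9,"x":0,"y":4,"z":0,"rx":0,"ry":0,"rz":0},{"grip":0.9,"x":0,"y":4,"z":0,"rx":0,"ry":0,"rz":0},{"grip":0.9,"x":0,"y":4,"z":0,"rx":0,"ry":0,"rz":0}]'
python3 -m jog '[{"grip":0.9,"x":0,"y":3,"z":0,"rx":0,"ry":0,"rz":0},{"grip":0.9,"x":0,"y":2.5,"z":0,"rx":0,"ry":0,"rz":0},{"grip":0.9,"x":0,"y":0,"z":0,"rx":0,"ry":0,"rz":0}]'
python3 - <<'E'
from h import *
s=read_camera("side");t=read_camera("top")
crop(s,205,160,405,310,"s2.png");crop(t,220,140,380,260,"t2.png");print(get_state()["eef_pos"],get_state()["contact_force"])
E
```

```text
time: 3.15
eef_pos: [0.4884, 0.0016, 0.2447]
tcp_rot: [-0.671, 0.741, 0.002, 0.003]
contact_force: [-2.0, 10.4, -4.9]
opening: 0.276
time: 3.4
eef_pos: [0.4831, 0.0021, 0.2448]
tcp_rot: [-0.671, 0.742, 0.001, 0.004]
contact_force: [6.0, 11.1, -11.2]
opening: 0.279
s2.png scale 4
t2.png scale 5
[0.4832 0.002  0.2448] [ 5.7515 11.4541 -8.9802]
```

View pics/s2.png

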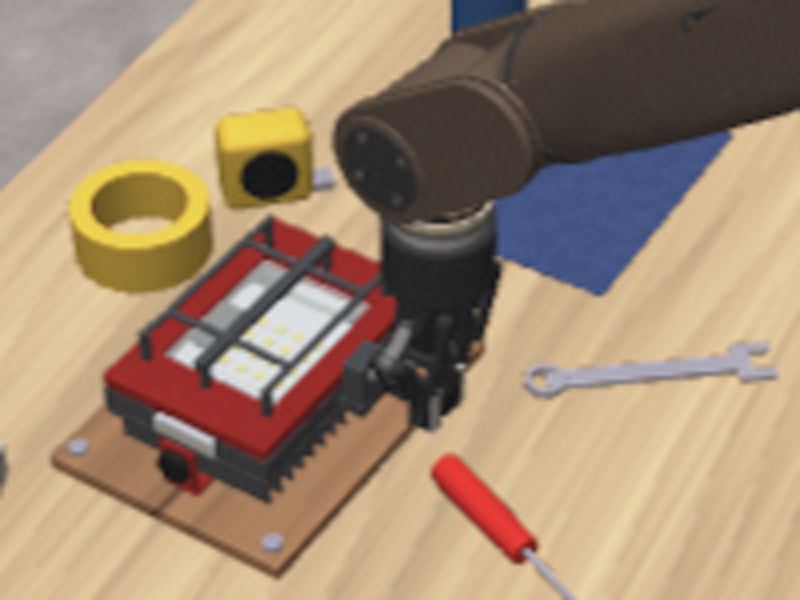

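Latch is out: the tongue no longer lies over the frame and the pull ended against the stop at 16.8 mm. Release, rise and go to the wedge.

```bash
python3 -m jog '[{"grip":0.3,"x":0,"y":0,"z":0,"rx":0,"ry":0,"rz":0},{"grip":0.3,"x":0,"y":0,"z":0,"rx":0,"ry":0,"rz":0},{"grip":0.3,"x":0,"y":0,"z":0,"rx":0,"ry":0,"rz":0},{"grip":0.3,"x":0,"y":0,"z":-20,"rx":0,"ry":0,"rz":0},{"grip":0.3,"x":0,"y":0,"z":-30,"rx":0,"ry":0,"rz":0},{"grip":0.3,"x":0,"y":0,"z":-15,"rx":0,"ry":0,"rz":-7}]'
python3 w.py 521.7 339.2 310 -7.7 14; python3 - <<'E'
from h import *
s=read_camera("side");t=read_camera("top")
crop(s,205,160,405,310,"s3.png");crop(t,220,140,380,260,"t3.png")
E
```

```text
time: 4.0
eef_pos: [0.4841, 0.0, 0.3133]
tcp_rot: [0.717, -0.697, 0.003, -0.001]
contact_force: [-0.0, -0.4, 1.0]
opening: 0.697
p [484.1   0.  313.3] yaw -88.4 d [ 37.6 339.2  -3.3] dist 341.3 dyaw 80.7 zaxis [ 0.006 -0.002 -1.   ]
0 x -24.1 y -3.4 z 0.2 rz -6.73
1 x -23.6 y -6.2 z 0.2 rz -6.73
2 x -22.7 y -8.9 z 0.2 rz -6.73
3 x -21.5 y -11.5 z 0.2 rz -6.73
4 x -20.0 y -13.9 z 0.2 rz -6.73
5 x -18.2 y -16.2 z 0.2 rz -6.73
6 x -16.2 y -18.2 z 0.2 rz -6.73
7 x -14.0 y -20.0 z 0.2 rz -6.73
8 x -11.5 y -21.5 z 0.2 rz -6.73
9 x -9.0 y -22.7 z 0.2 rz -6.73
10 x -6.2 y -23.6 z 0.2 rz -6.73
11 x -3.4 y -24.1 z 0.2 rz -6.73
12 x -0.6 y -24.4 z 0.2 rz 0.00
13 x -0.6 y -24.4 z 0.2 rz 0.00
s3.png scale 4
t3.png scale 5
```

View pics/s3.png

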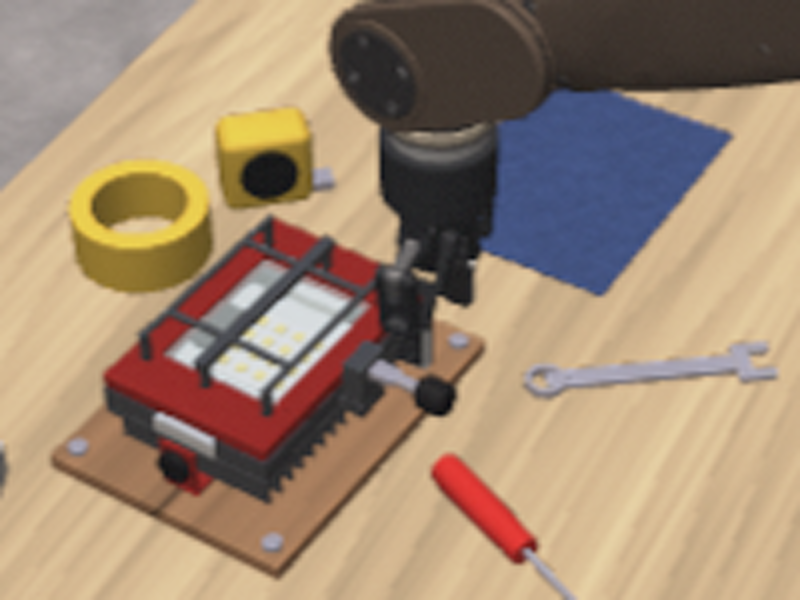

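Knob now at crop (435,396), 16 mm further out and holding. On to the wedge.

```bash
python3 -m jog '[{"grip":0.3,"x":-24.1,"y":-3.4,"z":0,"rx":0,"ry":0,"rz":-6.7},{"grip":0.3,"x":-23.6,"y":-6.2,"z":0,"rx":0,"ry":0,"rz":-6.7},{"grip":0.3,"x":-22.7,"y":-8.9,"z":0,"rx":0,"ry":0,"rz":-6.7},{"grip":0.3,"x":-21.5,"y":-11.5,"z":0,"rx":0,"ry":0,"rz":-6.7},{"grip":0.3,"x":-20,"y":-13.9,"z":0,"rx":0,"ry":0,"rz":-6.8},{"grip":0.3,"x":-18.2,"y":-16.2,"z":0,"rx":0,"ry":0,"rz":-6.8},{"grip":0.3,"x":-16.2,"y":-18.2,"z":0,"rx":0,"ry":0,"rz":-6.7},{"grip":0.3,"x":-14,"y":-20,"z":0,"rx":0,"ry":0,"rz":-6.7}]'
python3 -m jog '[{"grip":0.3,"x":-11.5,"y":-21.5,"z":8,"rx":0,"ry":0,"rz":-6.7},{"grip":0.3,"x":-9,"y":-22.7,"z":8,"rx":0,"ry":0,"rz":-6.7},{"grip":0.3,"x":-6.2,"y":-23.6,"z":10,"rx":0,"ry":0,"rz":-6.7},{"grip":0.3,"x":-3.4,"y":-24.1,"z":10,"rx":0,"ry":0,"rz":-6.7},{"grip":0.3,"x":-0.6,"y":-24.4,"z":10,"rx":0,"ry":0,"rz":0},{"grip":0.3,"x":-0.6,"y":-24.4,"z":10,"rx":0,"ry":0,"rz":0},{"grip":0.3,"x":0,"y":0,"z":0,"rx":0,"ry":0,"rz":0}]'
python3 w.py 521.7 339.2 250 -7.7 1
python3 - <<'E'
from h import *
s=read_camera("side");t=read_camera("top")
crop(s,170,270,330,420,"s4.png");crop(t,130,180,290,300,"t4.png")
e=get_state()["eef_pos"]
u=np.array([np.cos(np.radians(-7.7)),np.sin(np.radians(-7.7)),0])
for dz in(.160,.173): print(dz,[((proj(s,e+a*u-[0,0,dz])-[170,270])*4).round(1).tolist() for a in (-.03,0,.03)])
E
```

```text
time: 4.77
eef_pos: [0.505, 0.1953, 0.3083]
tcp_rot: [0.955, -0.297, -0.0, 0.0]
contact_force: [0.1, 0.1, 0.6]
opening: 0.702
time: 5.35
eef_pos: [0.5208, 0.3423, 0.25]
tcp_rot: [0.998, -0.069, -0.002, 0.0]
contact_force: [-1.3, 0.2, 0.4]
opening: 0.699
p [520.8 342.3 250. ] yaw -7.87 d [ 0.9 -3.1  0. ] dist 3.2 dyaw 0.17 zaxis [-0.003 -0.001 -1.   ]
0 x 1.3 y 2.9 z -0.0 rz 0.00
s4.png scale 4
t4.png scale 5
0.16 [[298.3, 311.2], [258.8, 287.8], [220.1, 264.7]]
0.173 [[300.2, 324.6], [261.0, 301.1], [222.5, 278.1]]
```

View pics/s4.png

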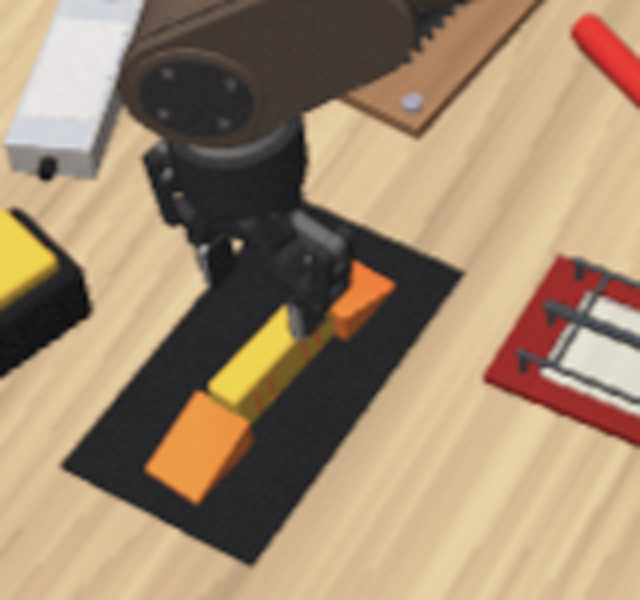

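View pics/t4.png

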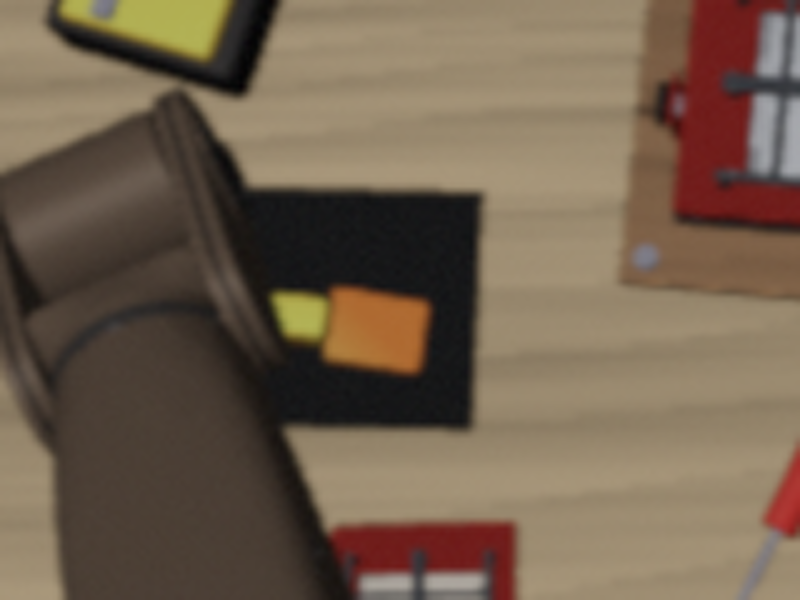

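```bash
python3 w.py 522 340 190 -7.7 2; python3 - <<'E'
from m import *
t=read_camera("top")
# right blade as seen now, unobstructed, to check wedge undisturbed
m=mask(t,(5,120,120),(15,255,255),(135,205,235,275)); print(quad(t,big(m),0.012)[0])
E
```

```text
p [521.2 340.1 251.6] yaw -7.89 d [  0.8  -0.1 -61.6] dist 61.6 dyaw 0.19 zaxis [-0.002 -0.001 -1.   ]
0 x 0.4 y -0.0 z 30.8 rz 0.00
1 x 0.4 y -0.0 z 30.8 rz 0.00
((515.5220947265625, 269.83074951171875), (56.12797546386719, 40.539554595947266), 79.62355041503906)
```

```bash
python3 -m jog '[{"grip":0.3,"x":0.8,"y":0,"z":30,"rx":0,"ry":0,"rz":0},{"grip":0.3,"x":0,"y":0,"z":31,"rx":0,"ry":0,"rz":0},{"grip":0.6,"x":0,"y":0,"z":0,"rx":0,"ry":0,"rz":0},{"grip":0.95,"x":0,"y":0,"z":0,"rx":0,"ry":0,"rz":0},{"grip":0.95,"x":0,"y":0,"z":0,"rx":0,"ry":0,"rz":0},{"grip":0.95,"x":0,"y":0,"z":0,"rx":0,"ry":0,"rz":0},{"grip":0.95,"x":0,"y":0,"z":0,"rx":0,"ry":0,"rz":0},{"grip":0.95,"x":0,"y":0,"z":0,"rx":0,"ry":0,"rz":0}]' 110
python3 - <<'E'
from h import *
s=read_camera("side");t=read_camera("top")
crop(s,170,270,330,420,"s5.png");crop(t,130,180,290,300,"t5.png")
e=get_state();print(e["eef_pos"],e["contact_force"],e["opening"],rot(e).as_matrix())
E
```

```text
time: 6.17
eef_pos: [0.523, 0.34, 0.194]
tcp_rot: [0.998, -0.069, 0.001, -0.001]
contact_force: [-0.7, -1.4, 3.0]
opening: 0.257
s5.png scale 4
t5.png scale 5
[0.5231 0.34   0.194 ] [ 0.2143 -1.5443  5.8727] 0.25236256745909696 [[ 0.9906 -0.1367  0.0027]
 [-0.1367 -0.9906  0.0006]
 [ 0.0026 -0.001  -1.    ]]
```

View pics/s5.png

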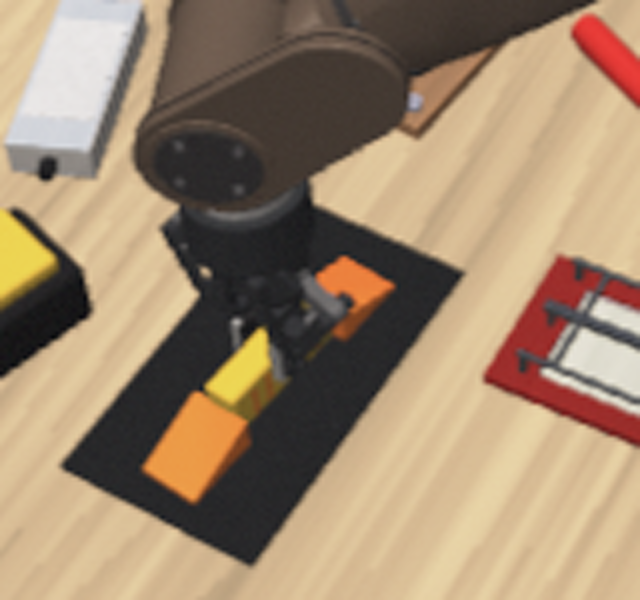

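```bash
python3 -m jog '[{"grip":0.95,"x":0,"y":0,"z":-2,"rx":0,"ry":0,"rz":0},{"grip":0.95,"x":0,"y":0,"z":0,"rx":0,"ry":0,"rz":0}]'
python3 -m jog '[{"grip":0.95,"x":0,"y":0,"z":-2,"rx":0,"ry":0,"rz":0},{"grip":0.95,"x":0,"y":0,"z":0,"rx":0,"ry":0,"rz":0}]'
python3 -m jog '[{"grip":0.95,"x":0,"y":0,"z":-10,"rx":0,"ry":0,"rz":-2.3},{"grip":0.95,"x":0,"y":0,"z":0,"rx":0,"ry":0,"rz":0}]'
python3 w.py 643 199.5 300 -5.5 5
```

```text
time: 6.43
eef_pos: [0.5221, 0.3399, 0.1941]
tcp_rot: [0.998, -0.069, -0.0, -0.0]
contact_force: [-0.7, 0.4, -2.7]
opening: 0.254
time: 6.6
eef_pos: [0.522, 0.3399, 0.1956]
tcp_rot: [0.998, -0.068, -0.0, 0.0]
contact_force: [0.2, 0.2, -2.6]
opening: 0.253
time: 6.77
eef_pos: [0.5225, 0.3401, 0.2067]
tcp_rot: [0.999, -0.048, 0.001, -0.0]
contact_force: [0.4, 0.5, -2.1]
opening: 0.251
p [522.5 340.1 206.7] yaw -5.51 d [ 120.5 -140.6   93.3] dist 207.3 dyaw 0.01 zaxis [ 0.001  0.001 -1.   ]
0 x 26.7 y 25.7 z -18.7 rz 0.00
1 x 26.7 y 25.7 z -18.7 rz 0.00
```

```bash
python3 -m jog '[{"grip":0.95,"x":26.7,"y":25.7,"z":-19,"rx":0,"ry":0,"rz":0},{"grip":0.95,"x":26.7,"y":25.7,"z":-19,"rx":0,"ry":0,"rz":0},{"grip":0.95,"x":26.7,"y":25.7,"z":-19,"rx":0,"ry":0,"rz":0},{"grip":0.95,"x":26.7,"y":25.7,"z":-7,"rx":0,"ry":0,"rz":0},{"grip":0.95,"x":26.7,"y":25.7,"z":0,"rx":0,"ry":0,"rz":0},{"grip":0.95,"x":0,"y":0,"z":0,"rx":0,"ry":0,"rz":0}]'
python3 w.py 643 199.5 257 -5.5 1
python3 - <<'E'
from h import *
s=read_camera("side");t=read_camera("top")
crop(s,150,190,310,310,"s6.png");crop(t,170,150,330,270,"t6.png")
E
```

```text
time: 7.27
eef_pos: [0.6468, 0.1938, 0.2715]
tcp_rot: [0.999, -0.052, 0.003, 0.001]
contact_force: [-0.2, -0.2, -1.6]
opening: 0.251
p [646.8 193.8 271.5] yaw -5.91 d [ -3.8   5.7 -14.5] dist 16.0 dyaw 0.41 zaxis [ 0.007 -0.002 -1.   ]
0 x -4.3 y -5.3 z 14.5 rz -0.41
s6.png scale 5
t6.png scale 5
```

View pics/s6.png

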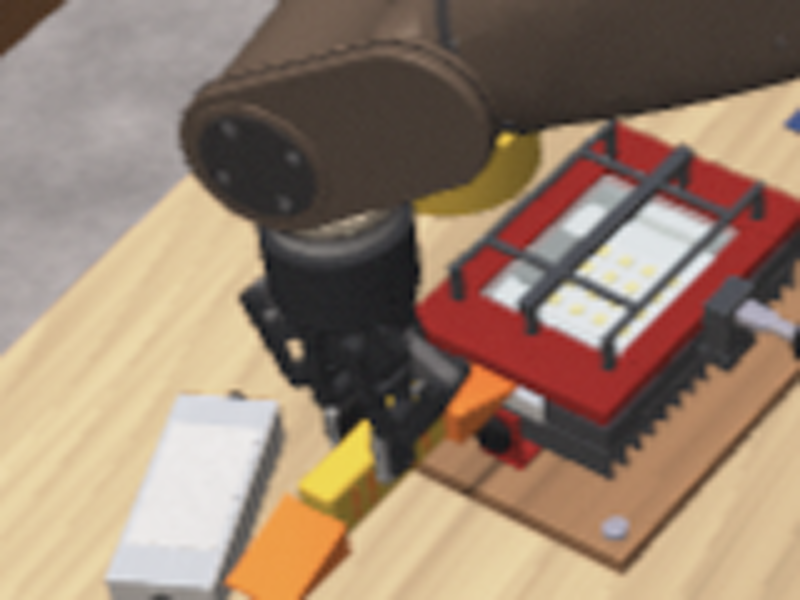

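View pics/t6.png

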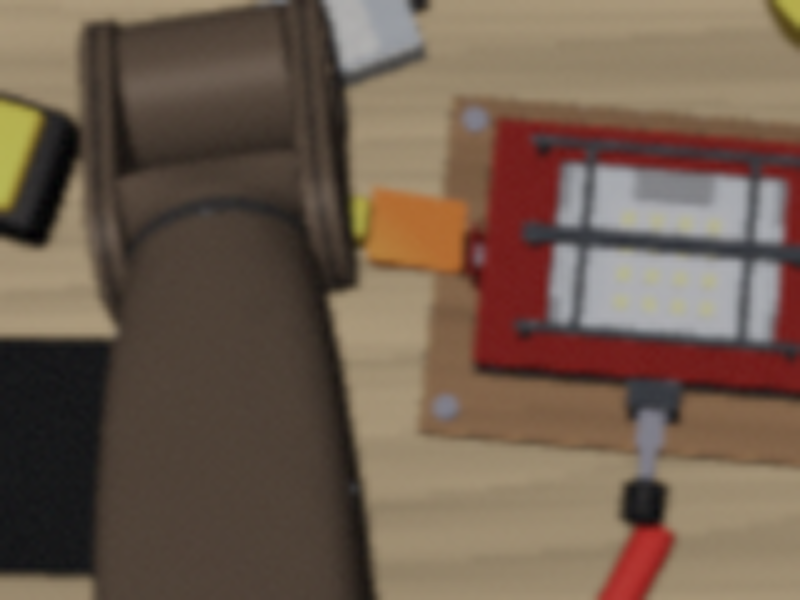

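Toe edge at top crop (465,234), frame's left edge mid (487,244): gap about 11 mm, lateral offset about 4 mm that matches the arm not yet settled. Re-measure after settling.

```bash
cat > gap.py <<'E'
from m import *
import sys
# toe of the wedge vs frame edge in the top view. side: L or R
side=sys.argv[1]
st=get_state(); zt=st["eef_pos"][2]-0.190+0.0013
t=read_camera("top")
box=(225,170,290,235) if side=="L" else (315,180,400,245)
m=mask(t,(5,120,120),(15,255,255),box); c=big(m); r,b=quad(t,c,zt)
ye=np.array([.0958,.9954])
P=np.array([onplane(t,u,v,zt)[:2] for u,v in c[:,0,:].astype(float)])*1000
H=np.array([624.4,-13.0]); q=(P-H)
yy=q@ye; xx=q@np.array([.9954,-.0958])
# toe extreme (robust, +0.5px border)
if side=="L":
    toe=np.percentile(yy,3)-1.3; sel=yy<toe+12; print("toe y'",toe.round(1),"d",(102-toe).round(1))
else:
    toe=np.percentile(yy,97)+1.3; sel=yy>toe-12; print("toe y'",toe.round(1),"d",(102+toe).round(1))
print("x' range near toe",xx[sel].min().round(1),xx[sel].max().round(1),"mid",((xx[sel].min()+xx[sel].max())/2).round(1),"area",cv2.contourArea(c))
e=st["eef_pos"]*1000
for h in((622.7,-11.5),):
    w=(e[:2]-h); yc=w@ye; print("robot: y'c",yc.round(1),"x'",(w@np.array([.9954,-.0958])).round(1),"d",((197-yc) if side=="L" else (197+yc)).round(1),"under z",(e[2]-190).round(1),"F",st["contact_force"].round(1),"tau",st["wrist_torque"].round(2))
E
python3 gap.py L; python3 w.py 643 199.5 257 -5.5 1
```

```text
toe y' 111.9 d -9.9
x' range near toe -20.4 22.9 mid 1.2 area 229.0
robot: y'c 210.0 x' 0.6 d -13.0 under z 79.3 F [-0.1 -0.  -2.2] tau [0.03 0.04 0.02]
p [642.5 198.6 268.8] yaw -5.67 d [  0.5   0.9 -11.8] dist 11.9 dyaw 0.17 zaxis [-0.002  0.    -1.   ]
0 x 0.4 y -0.9 z 11.8 rz 0.00
```

```bash
python3 -m jog '[{"grip":0.95,"x":0,"y":0,"z":6,"rx":0,"ry":0,"rz":0},{"grip":0.95,"x":-0.5,"y":0,"z":6,"rx":0,"ry":0,"rz":0},{"grip":0.95,"x":0,"y":0,"z":0,"rx":0,"ry":0,"rz":0}]'
python3 gap.py L
python3 - <<'E'
from h import *
s=read_camera("side");crop(s,190,230,290,305,"s7.png")
E
```

```text
time: 7.67
eef_pos: [0.6406, 0.2001, 0.2552]
tcp_rot: [0.999, -0.048, -0.002, 0.0]
contact_force: [-1.1, -0.3, -2.7]
opening: 0.257
toe y' 112.8 d -10.8
x' range near toe -25.6 20.4 mid -2.6 area 227.0
robot: y'c 212.4 x' -2.5 d -15.4 under z 65.2 F [-1.1 -0.3 -2.7] tau [ 0.    0.06 -0.05]
s7.png scale 8
```

View pics/s7.png

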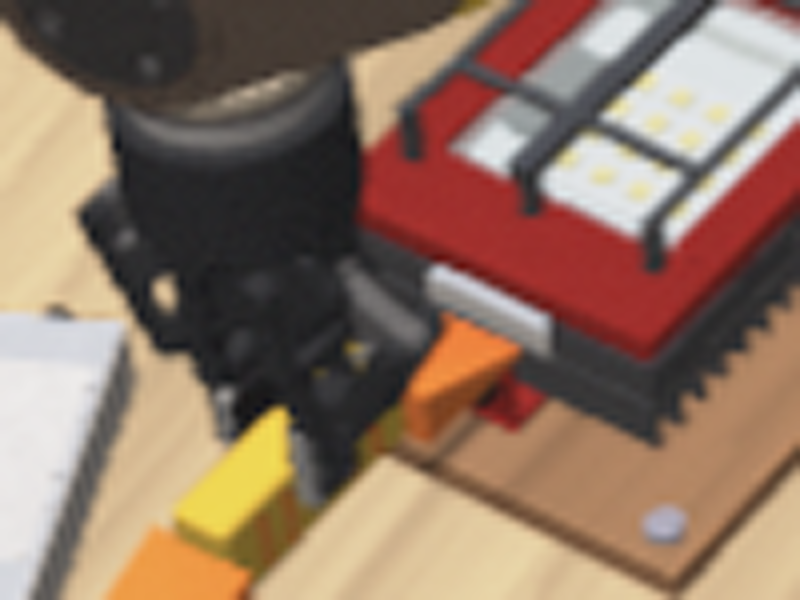

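```bash
python3 - <<'E'
from h import *
s=read_camera("side")
H=np.array([.6227,-.0115,0]);ex=np.array([.9954,-.0958,0]);ey=np.array([.0958,.9954,0])
def pt(x,y,z): return H+ex*x/1e3+ey*y/1e3+np.array([0,0,z/1e3])
im=cv2.resize(s["frame"][230:305,190:290,::-1],None,fx=8,fy=8,interpolation=cv2.INTER_CUBIC)
def P(X): return (proj(s,X)-[190,230]+.5)*8
def show(X,col,l=""):
    p=P(X);cv2.circle(im,tuple(int(round(a)) for a in p),3,col,-1);print(l,p.round(0))
for x in(-26,26):
    for z in(64,70): show(pt(x,102,z),(0,255,0),f"notch {x} {z}")
for x in(-70,70):
    for z in(70,84): show(pt(x,102,z),(255,255,0),f"frame {x} {z}")
e=get_state()["eef_pos"]; 
w=e-np.array([0,0,.190])
print(e)
for x in(-.02,.02):
    for z in(0,.0025): show(w-ey*.095+ex*x+np.array([0,0,z]),(255,0,255),"toe")
cv2.imwrite("pics/ov1.png",im)
E
```

```text
notch -26 64 [552. 333.]
notch -26 70 [550. 321.]
notch 26 64 [430. 276.]
notch 26 70 [429. 264.]
frame -70 70 [656. 371.]
frame -70 84 [653. 342.]
frame 70 70 [328. 217.]
frame 70 84 [324. 188.]
[0.6416 0.1999 0.2573]
toe [513. 349.]
toe [513. 343.]
toe [420. 304.]
toe [419. 299.]
```

View pics/ov1.png

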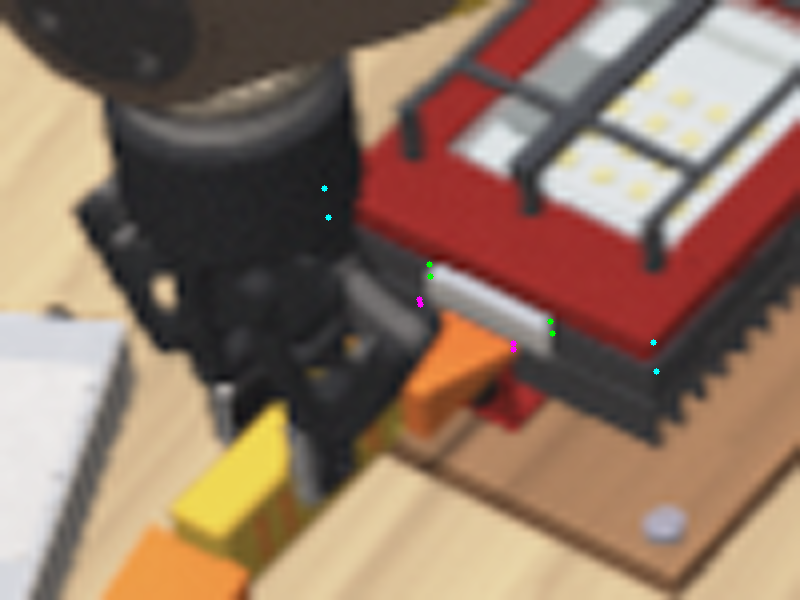

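```bash
for i in 1 2 3 4; do python3 -m jog '[{"grip":0.95,"x":0,"y":0,"z":0,"rx":0,"ry":0,"rz":0}]'; done | grep -E "pos|force"
```

```text
eef_pos: [0.6421, 0.1996, 0.258]
contact_force: [-0.7, 0.0, -2.4]
eef_pos: [0.6423, 0.1994, 0.2583]
contact_force: [-0.2, 0.1, -2.0]
eef_pos: [0.6423, 0.1992, 0.2583]
contact_force: [-0.7, 0.1, -3.0]
eef_pos: [0.6423, 0.1991, 0.2582]
contact_force: [0.6, -0.0, -2.3]
```

Settled reading: underside at about 68 mm, toe about 12-14 mm outside. Lower to about 65.7 and advance in small steps watching the force.

```bash
python3 -m jog '[{"grip":0.95,"x":0,"y":0,"z":1.5,"rx":0,"ry":0,"rz":0},{"grip":0.95,"x":0,"y":2,"z":1,"rx":0,"ry":0,"rz":0},{"grip":0.95,"x":0,"y":3,"z":0,"rx":0,"ry":0,"rz":0},{"grip":0.95,"x":0,"y":3,"z":0,"rx":0,"ry":0,"rz":0},{"grip":0.95,"x":0,"y":1,"z":0,"rx":0,"ry":0,"rz":0},{"grip":0.95,"x":0,"y":0,"z":0,"rx":0,"ry":0,"rz":0}]'
python3 -m jog '[{"grip":0.95,"x":0,"y":2,"z":0,"rx":0,"ry":0,"rz":0},{"grip":0.95,"x":0,"y":1,"z":0,"rx":0,"ry":0,"rz":0},{"grip":0.95,"x":0,"y":0,"z":0,"rx":0,"ry":0,"rz":0}]'
python3 -m jog '[{"grip":0.95,"x":0,"y":2,"z":0,"rx":0,"ry":0,"rz":0},{"grip":0.95,"x":0,"y":1,"z":0,"rx":0,"ry":0,"rz":0},{"grip":0.95,"x":0,"y":0,"z":0,"rx":0,"ry":0,"rz":0}]'
python3 gap.py L;python3 - <<'E'
from h import *
s=read_camera("side");crop(s,190,230,290,305,"s8.png")
E
```

```text
time: 8.65
eef_pos: [0.6414, 0.1896, 0.2555]
tcp_rot: [0.999, -0.049, 0.0, 0.0]
contact_force: [-0.1, 0.7, -2.3]
opening: 0.254
time: 8.9
eef_pos: [0.6411, 0.1869, 0.2555]
tcp_rot: [0.999, -0.049, 0.0, 0.0]
contact_force: [0.1, -0.2, -2.3]
opening: 0.25
time: 9.15
eef_pos: [0.6408, 0.1839, 0.2554]
tcp_rot: [0.999, -0.049, -0.0, 0.0]
contact_force: [0.5, 1.4, -2.3]
opening: 0.253
toe y' 100.9 d 1.1
x' range near toe -35.6 27.4 mid -4.1 area 230.0
robot: y'c 196.3 x' -0.7 d 0.7 under z 65.4 F [ 0.5  1.4 -2.3] tau [ 0.   -0.03  0.02]
s8.png scale 8
```

View pics/s8.png

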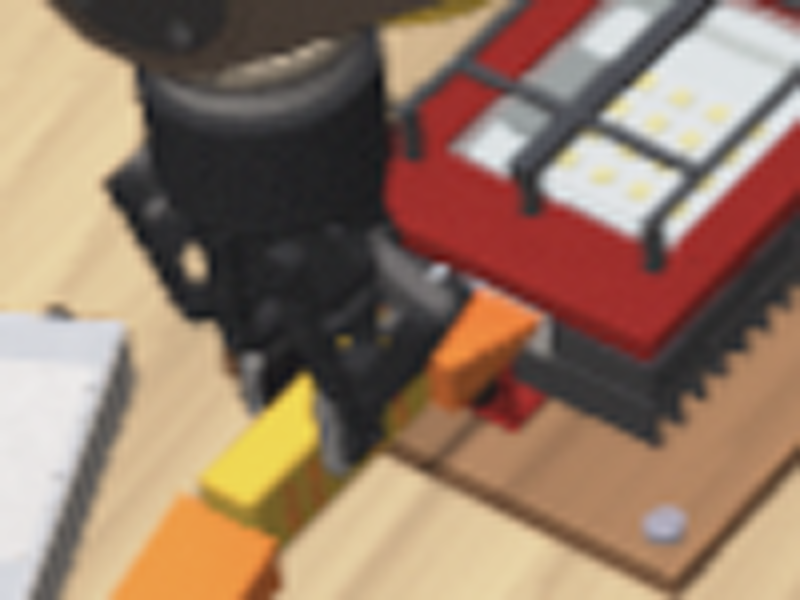

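Toe corner at crop (540,318), right at the seam, no contact force yet. Continue.

```bash
python3 -m jog '[{"grip":0.95,"x":0,"y":2,"z":0,"rx":0,"ry":0,"rz":0},{"grip":0.95,"x":0,"y":1,"z":0,"rx":0,"ry":0,"rz":0},{"grip":0.95,"x":0,"y":0,"z":0,"rx":0,"ry":0,"rz":0}]' | grep -E "pos|force"
python3 -m jog '[{"grip":0.95,"x":0,"y":2,"z":0,"rx":0,"ry":0,"rz":0},{"grip":0.95,"x":0,"y":1,"z":0,"rx":0,"ry":0,"rz":0},{"grip":0.95,"x":0,"y":0,"z":0,"rx":0,"ry":0,"rz":0}]' | grep -E "pos|force"
python3 -m jog '[{"grip":0.95,"x":0,"y":0,"z":1,"rx":0,"ry":0,"rz":0},{"grip":0.95,"x":0,"y":0,"z":1,"rx":0,"ry":0,"rz":0},{"grip":0.95,"x":0,"y":0,"z":0,"rx":0,"ry":0,"rz":0},{"grip":0.95,"x":0,"y":0,"z":0,"rx":0,"ry":0,"rz":0}]' | grep -E "pos|force"
```

```text
eef_pos: [0.6405, 0.1809, 0.2554]
contact_force: [0.7, -0.6, -2.3]
eef_pos: [0.64, 0.1781, 0.255]
contact_force: [-0.0, 2.0, -4.1]
eef_pos: [0.6403, 0.1781, 0.2538]
contact_force: [0.7, 0.3, -1.4]
```

Onset of contact (about 2 N at d ≈ 6.5 mm, underside 65 mm) agrees with the robot-based d; the floor is felt at 64 mm. First bite: left to d ≈ 25.

```bash
python3 -m jog '[{"grip":0.95,"x":0,"y":2,"z":0,"rx":0,"ry":0,"rz":0},{"grip":0.95,"x":0,"y":2,"z":0,"rx":0,"ry":0,"rz":0},{"grip":0.95,"x":0,"y":2,"z":0,"rx":0,"ry":0,"rz":0},{"grip":0.95,"x":0,"y":0,"z":0,"rx":0,"ry":0,"rz":0}]' | grep -E "pos|force"
python3 -m jog '[{"grip":0.95,"x":0,"y":2,"z":0,"rx":0,"ry":0,"rz":0},{"grip":0.95,"x":0,"y":2,"z":0,"rx":0,"ry":0,"rz":0},{"grip":0.95,"x":0,"y":2,"z":0,"rx":0,"ry":0,"rz":0},{"grip":0.95,"x":0,"y":0,"z":0,"rx":0,"ry":0,"rz":0}]' | grep -E "pos|force"; python3 gap.py L
```

```text
eef_pos: [0.6398, 0.1739, 0.2546]
contact_force: [0.9, 9.3, -1.4]
eef_pos: [0.6392, 0.1688, 0.2546]
contact_force: [0.2, 11.6, -2.1]
toe y' 100.9 d 1.1
x' range near toe -32.7 27.6 mid -2.5 area 156.5
robot: y'c 181.1 x' -0.8 d 15.9 under z 64.6 F [ 0.2 11.6 -2.1] tau [ 1.84 -0.13 -0.03]
```

```bash
python3 -m jog '[{"grip":0.95,"x":0,"y":2,"z":0,"rx":0,"ry":0,"rz":0},{"grip":0.95,"x":0,"y":2,"z":0,"rx":0,"ry":0,"rz":0},{"grip":0.95,"x":0,"y":2,"z":0,"rx":0,"ry":0,"rz":0},{"grip":0.95,"x":0,"y":2,"z":0,"rx":0,"ry":0,"rz":0},{"grip":0.95,"x":0,"y":1,"z":0,"rx":0,"ry":0,"rz":0},{"grip":0.95,"x":0,"y":0,"z":0,"rx":0,"ry":0,"rz":0}]' | grep -E "pos|force"
python3 gap.py L; python3 - <<'E'
from h import *
s=read_camera("side");crop(s,200,205,320,295,"s9.png");
E
```

```text
eef_pos: [0.6383, 0.1599, 0.2544]
contact_force: [2.1, 11.4, -1.9]
toe y' 100.5 d 1.5
x' range near toe -18.9 24.8 mid 3.0 area 109.5
robot: y'c 172.1 x' -0.9 d 24.9 under z 64.4 F [ 2.1 11.4 -1.9] tau [ 1.8  -0.12  0.  ]
s9.png scale 6
```

View pics/s9.png

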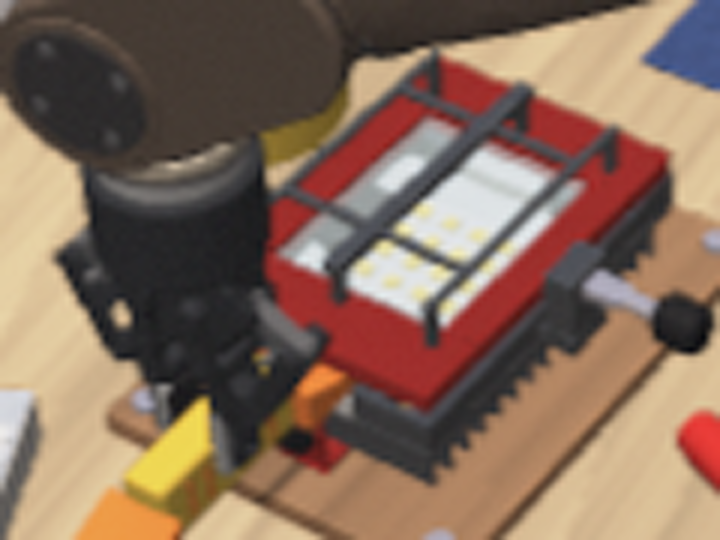

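```bash
python3 -m jog '[{"grip":0.95,"x":0,"y":1,"z":0,"rx":0,"ry":0,"rz":0},{"grip":0.95,"x":0,"y":0.5,"z":0,"rx":0,"ry":0,"rz":0},{"grip":0.95,"x":0,"y":0,"z":0,"rx":0,"ry":0,"rz":0}]' | grep -E "pos|force"
python3 -m jog '[{"grip":0.95,"x":0,"y":-5,"z":0,"rx":0,"ry":0,"rz":0},{"grip":0.95,"x":0,"y":-10,"z":0,"rx":0,"ry":0,"rz":0},{"grip":0.95,"x":0,"y":-12,"z":-0.5,"rx":0,"ry":0,"rz":0},{"grip":0.95,"x":0,"y":-12,"z":-0.5,"rx":0,"ry":0,"rz":0},{"grip":0.95,"x":0,"y":-12,"z":-10,"rx":0,"ry":0,"rz":0},{"grip":0.95,"x":0,"y":-5,"z":-30,"rx":0,"ry":0,"rz":0},{"grip":0.95,"x":0,"y":0,"z":-30,"rx":0,"ry":0,"rz":0},{"grip":0.95,"x":0,"y":10,"z":-12,"rx":0,"ry":0,"rz":0}]' | grep -E "pos|force"
python3 w.py 602.4 -222.5 338 -5.5 11
python3 - <<'E'
from h import *
s=read_camera("side");crop(s,200,205,320,295,"s10.png");t=read_camera("top");crop(t,240,150,370,260,"t10.png")
print(onplane(t,458,196,0))
E
```

```text
eef_pos: [0.6381, 0.1585, 0.2544]
contact_force: [1.5, 10.5, -1.3]
eef_pos: [0.6434, 0.2041, 0.3422]
contact_force: [1.4, 0.5, -0.6]
p [643.4 204.1 342.2] yaw -5.39 d [ -41.  -426.6   -4.2] dist 428.6 dyaw -0.11 zaxis [ 0.008  0.002 -1.   ]
0 x -0.1 y 39.0 z 0.4 rz 0.00
1 x -0.1 y 39.0 z 0.4 rz 0.00
s10.png scale 6
t10.png scale 5
[ 0.6525 -0.4627  0.    ]
```

View pics/s10.png

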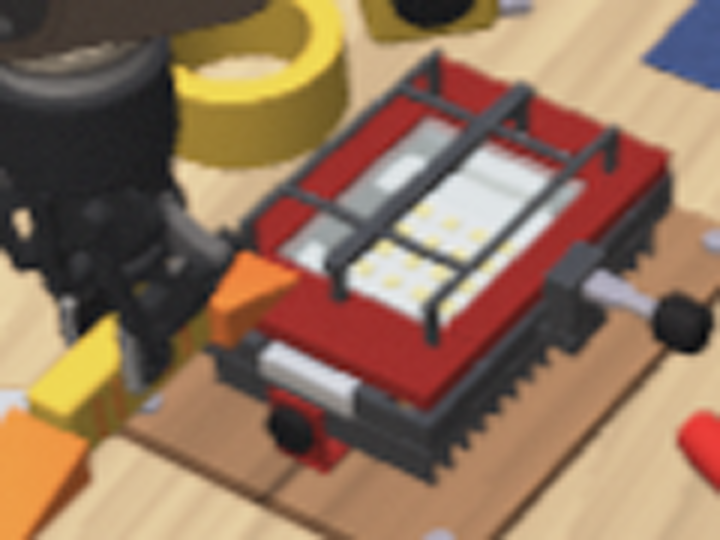

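Left end stays raised (gap visible under the red edge at crop (300-430,350-400)). Over to the right end.

```bash
python3 -m jog '[{"grip":0.95,"x":0,"y":30,"z":0,"rx":0,"ry":0,"rz":0},{"grip":0.95,"x":0,"y":40,"z":0,"rx":0,"ry":0,"rz":0},{"grip":0.95,"x":0,"y":40,"z":0,"rx":0,"ry":0,"rz":0},{"grip":0.95,"x":0,"y":40,"z":0,"rx":0,"ry":0,"rz":0},{"grip":0.95,"x":0,"y":40,"z":0,"rx":0,"ry":0,"rz":0},{"grip":0.95,"x":0,"y":40,"z":0,"rx":0,"ry":0,"rz":0},{"grip":0.95,"x":0,"y":40,"z":0,"rx":0,"ry":0,"rz":0},{"grip":0.95,"x":0,"y":40,"z":0,"rx":0,"ry":0,"rz":0}]' | grep -E "pos|force"
python3 w.py 602.4 -222.5 262 -5.5 1
```

```text
eef_pos: [0.6111, -0.109, 0.3339]
contact_force: [1.3, 0.3, -2.0]
p [ 611.1 -109.   333.9] yaw -5.61 d [  -8.7 -113.5  -71.9] dist 134.7 dyaw 0.11 zaxis [-0.004  0.001 -1.   ]
0 x 2.5 y 113.8 z 71.9 rz 0.00
```

```bash
python3 -m jog '[{"grip":0.95,"x":0.5,"y":35,"z":0,"rx":0,"ry":0,"rz":0},{"grip":0.95,"x":1,"y":35,"z":0,"rx":0,"ry":0,"rz":0},{"grip":0.95,"x":1,"y":30,"z":0,"rx":0,"ry":0,"rz":0},{"grip":0.95,"x":0,"y":14,"z":10,"rx":0,"ry":0,"rz":0},{"grip":0.95,"x":0,"y":0,"z":30,"rx":0,"ry":0,"rz":0},{"grip":0.95,"x":0,"y":0,"z":25,"rx":0,"ry":0,"rz":0},{"grip":0.95,"x":0,"y":0,"z":7,"rx":0,"ry":0,"rz":0},{"grip":0.95,"x":0,"y":0,"z":0,"rx":0,"ry":0,"rz":0}]' | grep -E "pos|force"
python3 -m jog '[{"grip":0.95,"x":0,"y":0,"z":0,"rx":0,"ry":0,"rz":0},{"grip":0.95,"x":0,"y":0,"z":0,"rx":0,"ry":0,"rz":0}]' | grep -E "pos|force"
python3 gap.py R;python3 w.py 602.4 -222.5 255.5 -5.5 1
python3 - <<'E'
from h import *
s=read_camera("side");crop(s,220,180,380,300,"s11.png");t=read_camera("top");crop(t,280,150,440,270,"t11.png")
E
```

```text
eef_pos: [0.6021, -0.2196, 0.259]
contact_force: [-1.0, 0.6, -2.8]
eef_pos: [0.6045, -0.2205, 0.2659]
contact_force: [1.3, 0.1, -1.8]
toe y' -101.4 d 0.6
x' range near toe 8.1 33.0 mid 20.6 area 109.5
robot: y'c -209.8 x' 1.9 d -12.8 under z 75.9 F [ 1.3  0.1 -1.8] tau [ 0.   -0.03 -0.03]
p [ 604.7 -220.6  266.5] yaw -5.53 d [ -2.3  -1.9 -11. ] dist 11.4 dyaw 0.03 zaxis [ 0.003 -0.002 -1.   ]
0 x -2.1 y 2.1 z 11.0 rz 0.00
s11.png scale 5
t11.png scale 5
```

View pics/t11.png

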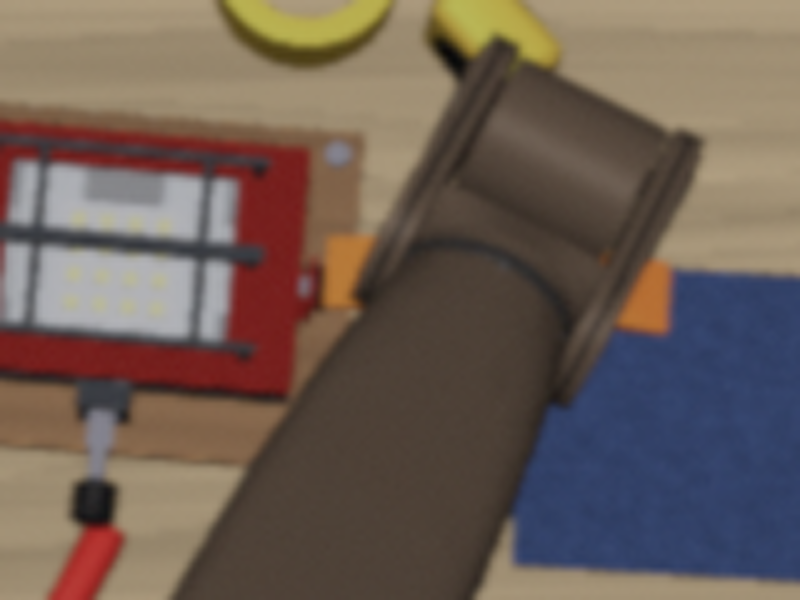

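View pics/s11.png

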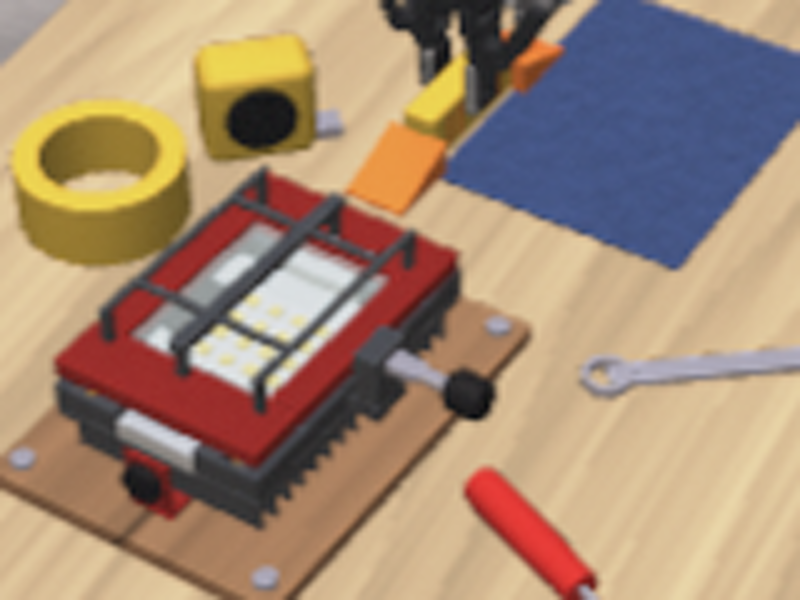

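Right end: toe mid at top crop (324,272), frame edge at (298,272): gap about 14 mm vs 12.8 by the robot. Lower and enter.

```bash
python3 -m jog '[{"grip":0.95,"x":-1,"y":0,"z":4,"rx":0,"ry":0,"rz":0},{"grip":0.95,"x":-1,"y":0,"z":4,"rx":0,"ry":0,"rz":0},{"grip":0.95,"x":0,"y":-1,"z":2,"rx":0,"ry":0,"rz":0},{"grip":0.95,"x":0,"y":-2,"z":1,"rx":0,"ry":0,"rz":0},{"grip":0.95,"x":0,"y":-3,"z":0,"rx":0,"ry":0,"rz":0},{"grip":0.95,"x":0,"y":-3,"z":0,"rx":0,"ry":0,"rz":0},{"grip":0.95,"x":0,"y":-2,"z":0,"rx":0,"ry":0,"rz":0},{"grip":0.95,"x":0,"y":0,"z":0,"rx":0,"ry":0,"rz":0}]' | grep -E "pos|force"
python3 -m jog '[{"grip":0.95,"x":0,"y":-2,"z":0,"rx":0,"ry":0,"rz":0},{"grip":0.95,"x":0,"y":0,"z":0,"rx":0,"ry":0,"rz":0}]' | grep -E "pos|force"
python3 gap.py R | tail -1
python3 - <<'E'
from h import *
s=read_camera("side");crop(s,250,190,350,265,"s12.png")
E
```

```text
eef_pos: [0.6031, -0.209, 0.2535]
contact_force: [-0.6, -0.6, -2.5]
eef_pos: [0.6032, -0.2073, 0.2536]
contact_force: [0.3, 0.1, -2.6]
robot: y'c -196.7 x' -0.6 d 0.3 under z 63.6 F [ 0.3  0.1 -2.6] tau [-0.05 -0.02  0.04]
s12.png scale 8
```

View pics/s12.png

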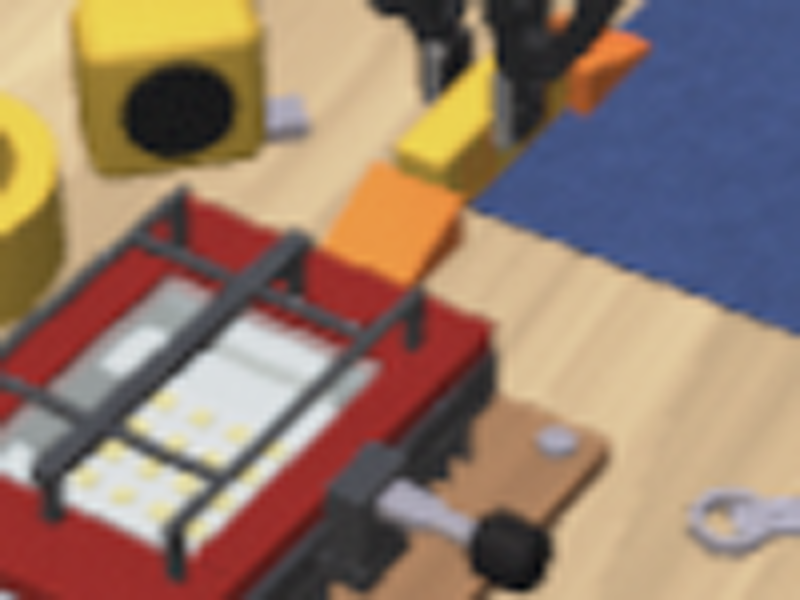

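```bash
python3 -m jog '[{"grip":0.95,"x":0,"y":0,"z":-1.5,"rx":0,"ry":0,"rz":0},{"grip":0.95,"x":0,"y":0,"z":0,"rx":0,"ry":0,"rz":0},{"grip":0.95,"x":0,"y":-2,"z":0,"rx":0,"ry":0,"rz":0},{"grip":0.95,"x":0,"y":-1,"z":0,"rx":0,"ry":0,"rz":0},{"grip":0.95,"x":0,"y":0,"z":0,"rx":0,"ry":0,"rz":0}]' | grep -E "pos|force"
python3 -m jog '[{"grip":0.95,"x":0,"y":-1.5,"z":0,"rx":0,"ry":0,"rz":0},{"grip":0.95,"x":0,"y":-1,"z":0,"rx":0,"ry":0,"rz":0},{"grip":0.95,"x":0,"y":0,"z":0,"rx":0,"ry":0,"rz":0}]' | grep -E "pos|force"
python3 -m jog '[{"grip":0.95,"x":0,"y":-1.5,"z":0,"rx":0,"ry":0,"rz":0},{"grip":0.95,"x":0,"y":0,"z":0,"rx":0,"ry":0,"rz":0}]' | grep -E "pos|force"
```

```text
eef_pos: [0.6034, -0.2043, 0.2549]
contact_force: [-0.9, -0.0, -2.4]
eef_pos: [0.6037, -0.2018, 0.2548]
contact_force: [-1.0, -0.3, -2.4]
eef_pos: [0.6038, -0.2004, 0.2548]
contact_force: [-0.5, 0.0, -2.2]
```

```bash
python3 -m jog '[{"grip":0.95,"x":0,"y":-1,"z":1,"rx":0,"ry":0,"rz":0},{"grip":0.95,"x":0,"y":-1,"z":0.5,"rx":0,"ry":0,"rz":0},{"grip":0.95,"x":0,"y":0,"z":0,"rx":0,"ry":0,"rz":0}]' | grep -E "pos|force"
python3 -m jog '[{"grip":0.95,"x":0,"y":-1.5,"z":0,"rx":0,"ry":0,"rz":0},{"grip":0.95,"x":0,"y":0,"z":0,"rx":0,"ry":0,"rz":0}]' | grep -E "pos|force"
python3 -m jog '[{"grip":0.95,"x":0,"y":-2,"z":0,"rx":0,"ry":0,"rz":0},{"grip":0.95,"x":0,"y":-2,"z":0,"rx":0,"ry":0,"rz":0},{"grip":0.95,"x":0,"y":-2,"z":0,"rx":0,"ry":0,"rz":0},{"grip":0.95,"x":0,"y":0,"z":0,"rx":0,"ry":0,"rz":0}]' | grep -E "pos|force"; python3 gap.py R|tail -1
```

```text
eef_pos: [0.6042, -0.1986, 0.2538]
contact_force: [-0.9, 1.0, -1.1]
eef_pos: [0.6043, -0.1977, 0.254]
contact_force: [-1.0, -4.1, -0.6]
eef_pos: [0.6049, -0.1935, 0.2547]
contact_force: [-1.5, -10.9, -2.2]
robot: y'c -182.9 x' -0.3 d 14.1 under z 64.7 F [ -1.5 -10.9  -2.2] tau [-1.69  0.33  0.02]
```

Onset at robot-d ≈ 9.9 (8.75 expected), so right-end true d ≈ robot value − 1. Push to robot-d ≈ 32 (raise about 8-9 mm).

```bash
python3 -m jog '[{"grip":0.95,"x":0,"y":-2,"z":0,"rx":0,"ry":0,"rz":0},{"grip":0.95,"x":0,"y":-2,"z":0,"rx":0,"ry":0,"rz":0},{"grip":0.95,"x":0,"y":-2,"z":0,"rx":0,"ry":0,"rz":0},{"grip":0.95,"x":0,"y":-2,"z":0,"rx":0,"ry":0,"rz":0},{"grip":0.95,"x":0,"y":-2,"z":0,"rx":0,"ry":0,"rz":0},{"grip":0.95,"x":0,"y":0,"z":0,"rx":0,"ry":0,"rz":0}]' | grep -E "pos|force"; python3 gap.py R|tail -1
python3 -m jog '[{"grip":0.95,"x":0,"y":-2,"z":0,"rx":0,"ry":0,"rz":0},{"grip":0.95,"x":0,"y":-2,"z":0,"rx":0,"ry":0,"rz":0},{"grip":0.95,"x":0,"y":-2,"z":0,"rx":0,"ry":0,"rz":0},{"grip":0.95,"x":0,"y":-2,"z":0,"rx":0,"ry":0,"rz":0},{"grip":0.95,"x":0,"y":0,"z":0,"rx":0,"ry":0,"rz":0}]' | grep -E "pos|force"; python3 gap.py R|tail -1
```

```text
eef_pos: [0.6059, -0.1835, 0.2545]
contact_force: [-0.8, -10.4, -1.3]
robot: y'c -172.8 x' -0.3 d 24.2 under z 64.5 F [ -0.8 -10.4  -1.3] tau [-1.53  0.29 -0.05]
eef_pos: [0.6066, -0.1754, 0.2543]
contact_force: [-1.2, -9.6, -1.6]
robot: y'c -164.7 x' -0.3 d 32.3 under z 64.3 F [-1.2 -9.6 -1.6] tau [-1.44  0.24 -0.05]
```

```bash
python3 -m jog '[{"grip":0.95,"x":0,"y":5,"z":0,"rx":0,"ry":0,"rz":0},{"grip":0.95,"x":0,"y":10,"z":0,"rx":0,"ry":0,"rz":0},{"grip":0.95,"x":0,"y":14,"z":-0.5,"rx":0,"ry":0,"rz":0},{"grip":0.95,"x":0,"y":14,"z":-0.5,"rx":0,"ry":0,"rz":0},{"grip":0.95,"x":0,"y":10,"z":-10,"rx":0,"ry":0,"rz":0},{"grip":0.95,"x":0,"y":0,"z":-30,"rx":0,"ry":0,"rz":0},{"grip":0.95,"x":0,"y":-5,"z":-35,"rx":0,"ry":0,"rz":0},{"grip":0.95,"x":0,"y":-20,"z":-10,"rx":0,"ry":0,"rz":0}]' | grep -E "pos|force"
python3 - <<'E'
from h import *
s=read_camera("side");crop(s,210,200,330,290,"s13.png");t=read_camera("top");crop(t,240,150,370,260,"t13.png")
E
python3 w.py 643 199.5 338 -5.5 11
```

```text
eef_pos: [0.6046, -0.2049, 0.3462]
contact_force: [1.3, -0.4, -0.4]
s13.png scale 6
t13.png scale 5
p [ 604.7 -200.9  344.4] yaw -5.52 d [ 38.3 400.4  -6.4] dist 402.3 dyaw 0.02 zaxis [ 0.007 -0.003 -1.   ]
0 x -0.0 y -36.6 z 0.6 rz 0.00
1 x -0.0 y -36.6 z 0.6 rz 0.00
```

View pics/s13.png

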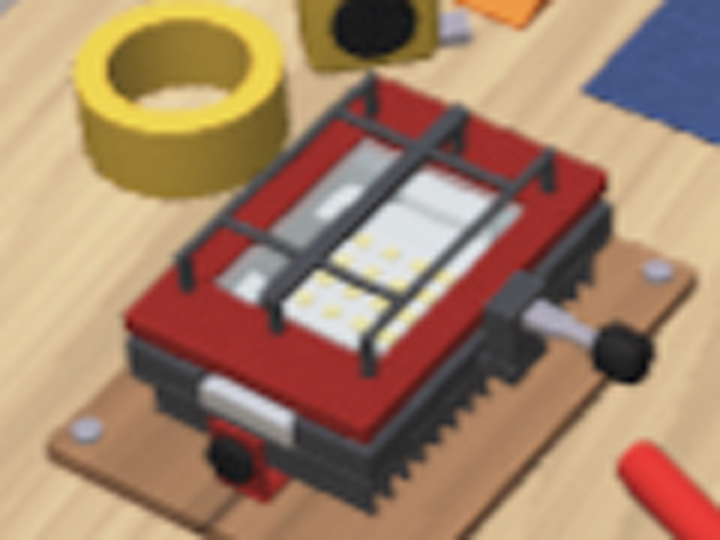

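The left end has sunk a little; I'll quantify by patch shift against the first side picture.

```bash
cat > lift.py <<'E'
from h import *
ref=cv2.imread("pics/side0.png"); s=read_camera("side"); cur=s["frame"][:,:,::-1].copy()
H=np.array([.6227,-.0115,0]);ex=np.array([.9954,-.0958,0]);ey=np.array([.0958,.9954,0])
def pt(x,y,z): return H+ex*x/1e3+ey*y/1e3+np.array([0,0,z/1e3])
k=8
def m(x,y,z,hw,name):
    p0=proj(s,pt(x,y,z)); pv=proj(s,pt(x,y,z+10)); 
    u,v=[int(round(a)) for a in p0]
    up=lambda im,r:cv2.resize(im[v-r:v+r+1,u-r:u+r+1],None,fx=k,fy=k,interpolation=cv2.INTER_CUBIC)
    T=up(ref,hw);S=up(cur,hw+6)
    r=cv2.matchTemplate(S,T,cv2.TM_CCOEFF_NORMED);_,mx,_,loc=cv2.minMaxLoc(r)
    du,dv=loc[0]/k-6,loc[1]/k-6
    print(name,"shift px",du,dv,"score %.3f"%mx,"raise mm %.1f"%(10*dv/(pv-p0)[1]))
m(0,80,107,7,"L bar end");m(-52,80,107,7,"L post -52");m(0,-80,107,7,"R bar end");m(-52,-80,107,7,"R post -52");m(52,-80,107,7,"R post 52");m(52,80,107,7,"L post 52")
E
python3 lift.py
```

```text
L bar end shift px -0.5 -1.25 score 0.980 raise mm 4.7
L post -52 shift px -0.5 -1.375 score 0.986 raise mm 5.2
R bar end shift px -0.125 -1.75 score 0.992 raise mm 6.6
R post -52 shift px -0.25 -1.875 score 0.995 raise mm 7.1
R post 52 shift px -0.25 -0.875 score 0.915 raise mm 3.3
L post 52 shift px -0.375 -1.25 score 0.994 raise mm 4.7
```

Left ≈ 4.6 mm, right ≈ 7.3 mm now. Next: left again to about 9.5.

```bash
python3 -m jog '[{"grip":0.95,"x":0,"y":-30,"z":0,"rx":0,"ry":0,"rz":0},{"grip":0.95,"x":0,"y":-41,"z":0,"rx":0,"ry":0,"rz":0},{"grip":0.95,"x":0,"y":-41,"z":0,"rx":0,"ry":0,"rz":0},{"grip":0.95,"x":0,"y":-41,"z":0,"rx":0,"ry":0,"rz":0},{"grip":0.95,"x":0,"y":-41,"z":0,"rx":0,"ry":0,"rz":0},{"grip":0.95,"x":0,"y":-41,"z":0,"rx":0,"ry":0,"rz":0},{"grip":0.95,"x":0,"y":-41,"z":0,"rx":0,"ry":0,"rz":0},{"grip":0.95,"x":0,"y":-41,"z":0,"rx":0,"ry":0,"rz":0}]' | grep -E "pos|force"
python3 -m jog '[{"grip":0.95,"x":0,"y":-41,"z":0,"rx":0,"ry":0,"rz":0},{"grip":0.95,"x":0,"y":-30,"z":0,"rx":0,"ry":0,"rz":0},{"grip":0.95,"x":0,"y":-14,"z":0,"rx":0,"ry":0,"rz":0},{"grip":0.95,"x":0,"y":0,"z":20,"rx":0,"ry":0,"rz":0},{"grip":0.95,"x":0,"y":0,"z":30,"rx":0,"ry":0,"rz":0},{"grip":0.95,"x":0,"y":0,"z":20,"rx":0,"ry":0,"rz":0},{"grip":0.95,"x":0,"y":0,"z":6,"rx":0,"ry":0,"rz":0},{"grip":0.95,"x":0,"y":0,"z":0,"rx":0,"ry":0,"rz":0}]' | grep -E "pos|force"
python3 -m jog '[{"grip":0.95,"x":0,"y":0,"z":0,"rx":0,"ry":0,"rz":0},{"grip":0.95,"x":0,"y":0,"z":0,"rx":0,"ry":0,"rz":0},{"grip":0.95,"x":0,"y":0,"z":0,"rx":0,"ry":0,"rz":0}]' | grep -E "time|pos|force"
python3 w.py 642.5 194.5 255 -5.5 1;
```

```text
eef_pos: [0.6342, 0.1154, 0.3374]
contact_force: [1.1, -1.4, -1.9]
eef_pos: [0.6417, 0.1977, 0.2592]
contact_force: [-0.6, -0.0, -2.2]
time: 20.05
eef_pos: [0.6436, 0.1987, 0.2658]
contact_force: [0.5, 0.6, -2.7]
p [643.6 198.7 265.8] yaw -5.59 d [ -1.1  -4.2 -10.8] dist 11.6 dyaw 0.09 zaxis [ 0.004  0.    -1.   ]
0 x -0.7 y 4.3 z 10.8 rz 0.00
```

```bash
python3 -m jog '[{"grip":0.95,"x":-1,"y":0,"z":4,"rx":0,"ry":0,"rz":0},{"grip":0.95,"x":0,"y":0,"z":4,"rx":0,"ry":0,"rz":0},{"grip":0.95,"x":0,"y":2,"z":2,"rx":0,"ry":0,"rz":0},{"grip":0.95,"x":0,"y":3,"z":0.8,"rx":0,"ry":0,"rz":0},{"grip":0.95,"x":0,"y":3,"z":0,"rx":0,"ry":0,"rz":0},{"grip":0.95,"x":0,"y":1,"z":0,"rx":0,"ry":0,"rz":0},{"grip":0.95,"x":0,"y":0,"z":0,"rx":0,"ry":0,"rz":0},{"grip":0.95,"x":0,"y":0,"z":0,"rx":0,"ry":0,"rz":0}]' | grep -E "pos|force"
python3 gap.py L | tail -1
```

```text
eef_pos: [0.641, 0.19, 0.2528]
contact_force: [-0.4, 0.2, -2.6]
robot: y'c 202.3 x' -1.1 d -5.3 under z 62.8 F [-0.4  0.2 -2.6] tau [-0.   -0.04  0.01]
```

```bash
python3 -m jog '[{"grip":0.95,"x":1,"y":0,"z":-3,"rx":0,"ry":0,"rz":0},{"grip":0.95,"x":0,"y":0,"z":0,"rx":0,"ry":0,"rz":0},{"grip":0.95,"x":0,"y":3,"z":0,"rx":0,"ry":0,"rz":0},{"grip":0.95,"x":0,"y":3,"z":0,"rx":0,"ry":0,"rz":0},{"grip":0.95,"x":0,"y":3,"z":0,"rx":0,"ry":0,"rz":0},{"grip":0.95,"x":0,"y":3,"z":0,"rx":0,"ry":0,"rz":0},{"grip":0.95,"x":0,"y":0,"z":0,"rx":0,"ry":0,"rz":0}]' | grep -E "pos|force"
python3 -m jog '[{"grip":0.95,"x":0,"y":2,"z":1,"rx":0,"ry":0,"rz":0},{"grip":0.95,"x":0,"y":2,"z":1,"rx":0,"ry":0,"rz":0},{"grip":0.95,"x":0,"y":2,"z":0,"rx":0,"ry":0,"rz":0},{"grip":0.95,"x":0,"y":0,"z":0,"rx":0,"ry":0,"rz":0}]' | grep -E "pos|force"
python3 gap.py L | tail -1
```

```text
eef_pos: [0.6407, 0.1774, 0.2555]
contact_force: [-0.6, 0.4, -3.2]
eef_pos: [0.6402, 0.1718, 0.2538]
contact_force: [-0.1, 0.6, -1.5]
robot: y'c 184.1 x' -0.1 d 12.9 under z 63.8 F [-0.1  0.6 -1.5] tau [-0.12 -0.01 -0.  ]
```

```bash
python3 -m jog '[{"grip":0.95,"x":0,"y":2.5,"z":0,"rx":0,"ry":0,"rz":0},{"grip":0.95,"x":0,"y":2.5,"z":0,"rx":0,"ry":0,"rz":0},{"grip":0.95,"x":0,"y":2.5,"z":0,"rx":0,"ry":0,"rz":0},{"grip":0.95,"x":0,"y":2,"z":0,"rx":0,"ry":0,"rz":0},{"grip":0.95,"x":0,"y":0,"z":0,"rx":0,"ry":0,"rz":0}]' | grep -E "pos|force"
python3 -m jog '[{"grip":0.95,"x":0,"y":2,"z":0,"rx":0,"ry":0,"rz":0},{"grip":0.95,"x":0,"y":2,"z":0,"rx":0,"ry":0,"rz":0},{"grip":0.95,"x":0,"y":2,"z":0,"rx":0,"ry":0,"rz":0},{"grip":0.95,"x":0,"y":2,"z":0,"rx":0,"ry":0,"rz":0},{"grip":0.95,"x":0,"y":0,"z":0,"rx":0,"ry":0,"rz":0}]' | grep -E "pos|force"
python3 gap.py L | tail -1; python3 lift.py
```

```text
eef_pos: [0.6393, 0.1631, 0.254]
contact_force: [0.7, 5.2, -2.0]
eef_pos: [0.6384, 0.1567, 0.2542]
contact_force: [0.5, 9.4, -2.2]
robot: y'c 168.9 x' -0.5 d 28.1 under z 64.2 F [ 0.5  9.4 -2.2] tau [ 1.46 -0.14  0.04]
L bar end shift px -0.375 -1.75 score 0.965 raise mm 6.6
L post -52 shift px -0.25 -1.875 score 0.984 raise mm 7.0
R bar end shift px 0.25 -1.5 score 0.973 raise mm 5.7
R post -52 shift px -0.125 -2.0 score 0.996 raise mm 7.6
R post 52 shift px 6.0 0.25 score 0.683 raise mm -1.0
L post 52 shift px -2.375 -6.0 score 0.717 raise mm 22.5
```

```bash
python3 -m jog '[{"grip":0.95,"x":0,"y":2,"z":0,"rx":0,"ry":0,"rz":0},{"grip":0.95,"x":0,"y":2,"z":0,"rx":0,"ry":0,"rz":0},{"grip":0.95,"x":0,"y":1.5,"z":0,"rx":0,"ry":0,"rz":0},{"grip":0.95,"x":0,"y":0,"z":0,"rx":0,"ry":0,"rz":0}]' | grep -E "pos|force"
python3 gap.py L | tail -1
python3 -m jog '[{"grip":0.95,"x":0,"y":-5,"z":0,"rx":0,"ry":0,"rz":0},{"grip":0.95,"x":0,"y":-10,"z":0,"rx":0,"ry":0,"rz":0},{"grip":0.95,"x":0,"y":-14,"z":-0.5,"rx":0,"ry":0,"rz":0},{"grip":0.95,"x":0,"y":-14,"z":-0.5,"rx":0,"ry":0,"rz":0},{"grip":0.95,"x":0,"y":-10,"z":-10,"rx":0,"ry":0,"rz":0},{"grip":0.95,"x":0,"y":0,"z":-30,"rx":0,"ry":0,"rz":0},{"grip":0.95,"x":0,"y":5,"z":-35,"rx":0,"ry":0,"rz":0},{"grip":0.95,"x":0,"y":20,"z":-10,"rx":0,"ry":0,"rz":0}]' | grep -E "time|pos|force"
python3 lift.py; python3 w.py 602.5 -220.5 338 -5.5 11
```

```text
eef_pos: [0.6378, 0.1511, 0.2541]
contact_force: [0.9, 9.0, -1.6]
robot: y'c 163.3 x' -0.5 d 33.7 under z 64.1 F [ 0.9  9.  -1.6] tau [ 1.24 -0.09  0.03]
time: 23.72
eef_pos: [0.6417, 0.1805, 0.3467]
contact_force: [1.3, -1.1, 0.2]
L bar end shift px -0.25 -2.375 score 0.753 raise mm 8.9
L post -52 shift px -0.375 -2.375 score 0.977 raise mm 8.9
R bar end shift px 0.0 -1.875 score 0.994 raise mm 7.1
R post -52 shift px -0.125 -2.0 score 0.996 raise mm 7.6
R post 52 shift px -0.25 -0.875 score 0.897 raise mm 3.3
L post 52 shift px 2.875 -6.0 score 0.233 raise mm 22.5
p [642.1 176.2 347.6] yaw -5.47 d [ -39.6 -396.7   -9.6] dist 398.8 dyaw -0.03 zaxis [ 0.011 -0.002 -1.   ]
0 x -0.1 y 36.2 z 0.9 rz 0.00
1 x -0.1 y 36.2 z 0.9 rz 0.00
```

Left ≈ 9, right ≈ 7 mm. Back to the right end to pop it.

```bash
python3 -m jog '[{"grip":0.95,"x":0,"y":30,"z":0,"rx":0,"ry":0,"rz":0},{"grip":0.95,"x":0,"y":41,"z":0,"rx":0,"ry":0,"rz":0},{"grip":0.95,"x":0,"y":41,"z":0,"rx":0,"ry":0,"rz":0},{"grip":0.95,"x":0,"y":41,"z":0,"rx":0,"ry":0,"rz":0},{"grip":0.95,"x":0,"y":41,"z":0,"rx":0,"ry":0,"rz":0},{"grip":0.95,"x":0,"y":41,"z":0,"rx":0,"ry":0,"rz":0},{"grip":0.95,"x":0,"y":41,"z":0,"rx":0,"ry":0,"rz":0},{"grip":0.95,"x":0,"y":41,"z":0,"rx":0,"ry":0,"rz":0}]' | grep -E "pos|force"
python3 -m jog '[{"grip":0.95,"x":0,"y":41,"z":0,"rx":0,"ry":0,"rz":0},{"grip":0.95,"x":0,"y":30,"z":0,"rx":0,"ry":0,"rz":0},{"grip":0.95,"x":0,"y":12,"z":0,"rx":0,"ry":0,"rz":0},{"grip":0.95,"x":0,"y":0,"z":20,"rx":0,"ry":0,"rz":0},{"grip":0.95,"x":0,"y":0,"z":30,"rx":0,"ry":0,"rz":0},{"grip":0.95,"x":0,"y":0,"z":20,"rx":0,"ry":0,"rz":0},{"grip":0.95,"x":0,"y":0,"z":6,"rx":0,"ry":0,"rz":0},{"grip":0.95,"x":0,"y":0,"z":0,"rx":0,"ry":0,"rz":0}]' | grep -E "pos|force"
python3 -m jog '[{"grip":0.95,"x":0,"y":0,"z":0,"rx":0,"ry":0,"rz":0},{"grip":0.95,"x":0,"y":0,"z":0,"rx":0,"ry":0,"rz":0},{"grip":0.95,"x":0,"y":0,"z":0,"rx":0,"ry":0,"rz":0}]' | grep -E "time|pos|force"
python3 gap.py R | tail -1; python3 w.py 602.5 -220.5 256 -5.5 1;
```

```text
eef_pos: [0.6096, -0.1395, 0.34]
contact_force: [1.2, -0.4, -1.9]
eef_pos: [0.6014, -0.2197, 0.261]
contact_force: [-0.2, 0.4, -2.2]
time: 25.35
eef_pos: [0.6027, -0.221, 0.2661]
contact_force: [-0.1, -0.5, -2.7]
robot: y'c -210.5 x' 0.2 d -13.5 under z 76.1 F [-0.1 -0.5 -2.7] tau [-0.01  0.   -0.01]
p [ 602.5 -221.1  265.9] yaw -5.54 d [-0.   0.6 -9.9] dist 9.9 dyaw 0.04 zaxis [ 0.003 -0.002 -1.   ]
0 x -0.1 y -0.6 z 9.9 rz 0.00
```

```bash
python3 -m jog '[{"grip":0.95,"x":0,"y":0,"z":4,"rx":0,"ry":0,"rz":0},{"grip":0.95,"x":0,"y":-1,"z":4,"rx":0,"ry":0,"rz":0},{"grip":0.95,"x":0,"y":-3,"z":0,"rx":0,"ry":0,"rz":0},{"grip":0.95,"x":0,"y":-3,"z":0,"rx":0,"ry":0,"rz":0},{"grip":0.95,"x":0,"y":-3,"z":0,"rx":0,"ry":0,"rz":0},{"grip":0.95,"x":0,"y":-1,"z":0,"rx":0,"ry":0,"rz":0},{"grip":0.95,"x":0,"y":0,"z":0,"rx":0,"ry":0,"rz":0}]' | grep -E "pos|force"
python3 gap.py R | tail -1
```

```text
eef_pos: [0.603, -0.2096, 0.2557]
contact_force: [-0.0, 0.6, -2.4]
robot: y'c -199.1 x' -0.7 d -2.1 under z 65.7 F [-0.   0.6 -2.4] tau [ 0.01  0.02 -0.  ]
```

```bash
python3 -m jog '[{"grip":0.95,"x":0,"y":-3,"z":0,"rx":0,"ry":0,"rz":0},{"grip":0.95,"x":0,"y":-3,"z":0,"rx":0,"ry":0,"rz":0},{"grip":0.95,"x":0,"y":-3,"z":0,"rx":0,"ry":0,"rz":0},{"grip":0.95,"x":0,"y":-3,"z":1,"rx":0,"ry":0,"rz":0},{"grip":0.95,"x":0,"y":-2,"z":1,"rx":0,"ry":0,"rz":0},{"grip":0.95,"x":0,"y":-2,"z":0,"rx":0,"ry":0,"rz":0},{"grip":0.95,"x":0,"y":-2,"z":0,"rx":0,"ry":0,"rz":0},{"grip":0.95,"x":0,"y":0,"z":0,"rx":0,"ry":0,"rz":0}]' | grep -E "pos|force"
python3 -m jog '[{"grip":0.95,"x":0,"y":-2,"z":0,"rx":0,"ry":0,"rz":0},{"grip":0.95,"x":0,"y":-2,"z":0,"rx":0,"ry":0,"rz":0},{"grip":0.95,"x":0,"y":-2,"z":0,"rx":0,"ry":0,"rz":0},{"grip":0.95,"x":0,"y":-2,"z":0,"rx":0,"ry":0,"rz":0},{"grip":0.95,"x":0,"y":0,"z":0,"rx":0,"ry":0,"rz":0}]' | grep -E "pos|force"
python3 gap.py R | tail -1
```

```text
eef_pos: [0.6048, -0.1918, 0.2538]
contact_force: [-0.0, 0.1, -0.9]
eef_pos: [0.6055, -0.1838, 0.2538]
contact_force: [0.7, -0.3, -1.3]
robot: y'c -173.1 x' -0.6 d 23.9 under z 63.8 F [ 0.7 -0.3 -1.3] tau [ 0.2  -0.11 -0.07]
```

```bash
python3 -m jog '[{"grip":0.95,"x":0,"y":-2,"z":0,"rx":0,"ry":0,"rz":0},{"grip":0.95,"x":0,"y":-2,"z":0,"rx":0,"ry":0,"rz":0},{"grip":0.95,"x":0,"y":-2,"z":0,"rx":0,"ry":0,"rz":0},{"grip":0.95,"x":0,"y":-2,"z":0,"rx":0,"ry":0,"rz":0},{"grip":0.95,"x":0,"y":-2,"z":0,"rx":0,"ry":0,"rz":0},{"grip":0.95,"x":0,"y":0,"z":0,"rx":0,"ry":0,"rz":0}]' | grep -E "pos|force"
python3 gap.py R | tail -1;python3 lift.py
python3 -m jog '[{"grip":0.95,"x":0,"y":-2,"z":0,"rx":0,"ry":0,"rz":0},{"grip":0.95,"x":0,"y":-2,"z":0,"rx":0,"ry":0,"rz":0},{"grip":0.95,"x":0,"y":-1,"z":0,"rx":0,"ry":0,"rz":0},{"grip":0.95,"x":0,"y":0,"z":0,"rx":0,"ry":0,"rz":0}]' | grep -E "pos|force"
python3 gap.py R | tail -1;python3 lift.py
```

```text
eef_pos: [0.6064, -0.176, 0.2542]
contact_force: [-0.5, -8.6, -0.7]
robot: y'c -165.3 x' -0.5 d 31.7 under z 64.2 F [-0.5 -8.6 -0.7] tau [-1.18  0.19  0.01]
L bar end shift px -0.5 -2.25 score 0.960 raise mm 8.4
L post -52 shift px -0.5 -2.375 score 0.977 raise mm 8.9
R bar end shift px -0.375 -2.125 score 0.954 raise mm 8.1
R post -52 shift px 0.25 -1.5 score 0.826 raise mm 5.7
R post 52 shift px -0.25 -1.0 score 0.885 raise mm 3.8
L post 52 shift px -0.375 -2.25 score 0.993 raise mm 8.5
eef_pos: [0.6068, -0.1714, 0.2542]
contact_force: [-0.6, -9.0, -1.4]
robot: y'c -160.7 x' -0.5 d 36.3 under z 64.2 F [-0.6 -9.  -1.4] tau [-1.31  0.2   0.02]
L bar end shift px -0.5 -2.25 score 0.961 raise mm 8.4
L post -52 shift px -0.625 -2.25 score 0.980 raise mm 8.4
R bar end shift px -0.375 -2.5 score 0.947 raise mm 9.5
R post -52 shift px 0.125 -1.75 score 0.786 raise mm 6.6
R post 52 shift px -0.25 -1.125 score 0.861 raise mm 4.3
L post 52 shift px -0.5 -2.25 score 0.994 raise mm 8.5
```

```bash
for i in 1 2; do :; done; python3 -m jog '[{"grip":0.95,"x":0,"y":-1.5,"z":0,"rx":0,"ry":0,"rz":0},{"grip":0.95,"x":0,"y":-1.5,"z":0,"rx":0,"ry":0,"rz":0},{"grip":0.95,"x":0,"y":0,"z":0,"rx":0,"ry":0,"rz":0}]' | grep -E "pos|force"
python3 -m jog '[{"grip":0.95,"x":0,"y":-1.5,"z":0,"rx":0,"ry":0,"rz":0},{"grip":0.95,"x":0,"y":0,"z":0,"rx":0,"ry":0,"rz":0}]' | grep -E "pos|force"
python3 -m jog '[{"grip":0.95,"x":0,"y":-1.5,"z":0,"rx":0,"ry":0,"rz":0},{"grip":0.95,"x":0,"y":0,"z":0,"rx":0,"ry":0,"rz":0}]' | grep -E "pos|force"
python3 gap.py R | tail -1;python3 lift.py
```

```text
eef_pos: [0.6072, -0.1665, 0.2539]
contact_force: [-0.5, -2.0, 0.7]
eef_pos: [0.6074, -0.1645, 0.2538]
contact_force: [-0.2, -2.5, 0.5]
eef_pos: [0.6076, -0.1629, 0.2539]
contact_force: [0.6, -2.6, 1.3]
robot: y'c -152.2 x' -0.5 d 44.8 under z 63.9 F [ 0.6 -2.6  1.3] tau [-0.33  0.03 -0.  ]
L bar end shift px -0.75 -2.25 score 0.964 raise mm 8.4
L post -52 shift px -0.75 -2.375 score 0.983 raise mm 8.9
R bar end shift px -0.5 -3.25 score 0.936 raise mm 12.3
R post -52 shift px -0.125 -2.875 score 0.688 raise mm 10.9
R post 52 shift px -0.5 -1.625 score 0.786 raise mm 6.2
L post 52 shift px -0.625 -2.125 score 0.994 raise mm 8.0
```

Force dropped from 9 to 2 N at robot-d ≈ 41: right end has popped. Withdraw and go left.

```bash
python3 -m jog '[{"grip":0.95,"x":0,"y":6,"z":0,"rx":0,"ry":0,"rz":0},{"grip":0.95,"x":0,"y":12,"z":0,"rx":0,"ry":0,"rz":0},{"grip":0.95,"x":0,"y":16,"z":-0.5,"rx":0,"ry":0,"rz":0},{"grip":0.95,"x":0,"y":18,"z":-0.5,"rx":0,"ry":0,"rz":0},{"grip":0.95,"x":0,"y":13,"z":-10,"rx":0,"ry":0,"rz":0},{"grip":0.95,"x":0,"y":0,"z":-30,"rx":0,"ry":0,"rz":0},{"grip":0.95,"x":0,"y":-5,"z":-35,"rx":0,"ry":0,"rz":0},{"grip":0.95,"x":0,"y":-20,"z":-13,"rx":0,"ry":0,"rz":0}]' | grep -E "time|pos|force"
python3 lift.py;python3 w.py 643 197.5 340 -5.5 11
python3 - <<'E'
from h import *
s=read_camera("side");crop(s,210,200,330,290,"s14.png")
E
```

```text
time: 29.55
eef_pos: [0.6039, -0.2072, 0.3481]
contact_force: [1.3, -0.3, -1.0]
L bar end shift px -0.625 -2.25 score 0.961 raise mm 8.4
L post -52 shift px -0.625 -2.375 score 0.981 raise mm 8.9
R bar end shift px -0.125 -2.5 score 0.985 raise mm 9.5
R post -52 shift px -0.375 -2.625 score 0.995 raise mm 9.9
R post 52 shift px -0.25 -1.25 score 0.841 raise mm 4.8
L post 52 shift px -0.5 -2.25 score 0.995 raise mm 8.5
p [ 604.8 -202.8  350. ] yaw -5.64 d [ 38.2 400.3 -10. ] dist 402.2 dyaw 0.14 zaxis [ 0.009 -0.002 -1.   ]
0 x -0.1 y -36.6 z 0.9 rz 0.00
1 x -0.1 y -36.6 z 0.9 rz 0.00
s14.png scale 6
```

View pics/s14.png

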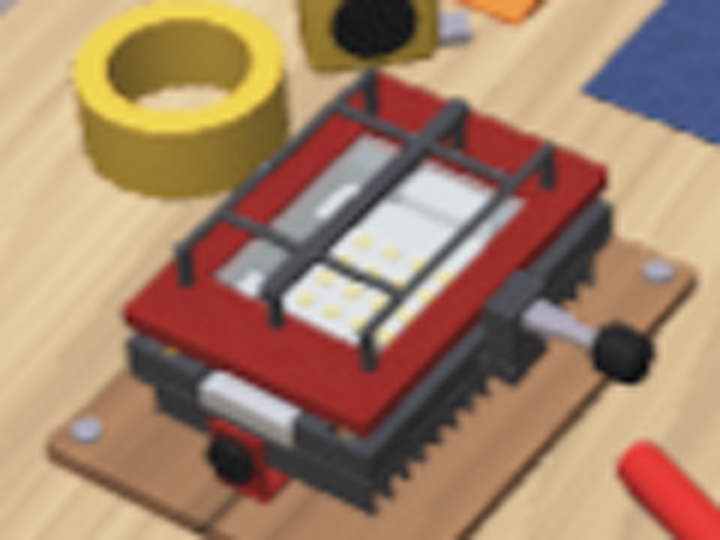

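Right rests at about 10 mm proud, left at about 8.5, gap under the frame visible all along. Now pop the left end.

```bash
python3 -m jog '[{"grip":0.95,"x":0,"y":-30,"z":0,"rx":0,"ry":0,"rz":0},{"grip":0.95,"x":0,"y":-41,"z":0,"rx":0,"ry":0,"rz":0},{"grip":0.95,"x":0,"y":-41,"z":0,"rx":0,"ry":0,"rz":0},{"grip":0.95,"x":0,"y":-41,"z":0,"rx":0,"ry":0,"rz":0},{"grip":0.95,"x":0,"y":-41,"z":0,"rx":0,"ry":0,"rz":0},{"grip":0.95,"x":0,"y":-41,"z":0,"rx":0,"ry":0,"rz":0},{"grip":0.95,"x":0,"y":-41,"z":0,"rx":0,"ry":0,"rz":0},{"grip":0.95,"x":0,"y":-41,"z":0,"rx":0,"ry":0,"rz":0}]' | grep -E "pos|force"
python3 -m jog '[{"grip":0.95,"x":0,"y":-41,"z":0,"rx":0,"ry":0,"rz":0},{"grip":0.95,"x":0,"y":-30,"z":0,"rx":0,"ry":0,"rz":0},{"grip":0.95,"x":0,"y":-14,"z":0,"rx":0,"ry":0,"rz":0},{"grip":0.95,"x":0,"y":0,"z":20,"rx":0,"ry":0,"rz":0},{"grip":0.95,"x":0,"y":0,"z":30,"rx":0,"ry":0,"rz":0},{"grip":0.95,"x":0,"y":0,"z":22,"rx":0,"ry":0,"rz":0},{"grip":0.95,"x":0,"y":0,"z":8,"rx":0,"ry":0,"rz":0},{"grip":0.95,"x":0,"y":0,"z":0,"rx":0,"ry":0,"rz":0}]' | grep -E "pos|force"
python3 -m jog '[{"grip":0.95,"x":0,"y":0,"z":0,"rx":0,"ry":0,"rz":0},{"grip":0.95,"x":0,"y":0,"z":0,"rx":0,"ry":0,"rz":0},{"grip":0.95,"x":0,"y":0,"z":0,"rx":0,"ry":0,"rz":0}]' | grep -E "time|pos|force"
python3 gap.py L|tail -1
```

```text
eef_pos: [0.634, 0.1131, 0.3409]
contact_force: [0.2, 0.8, -2.0]
eef_pos: [0.6414, 0.1955, 0.258]
contact_force: [-0.4, 0.3, -1.3]
time: 31.23
eef_pos: [0.6435, 0.1967, 0.2651]
contact_force: [-0.7, -0.5, -2.6]
robot: y'c 209.3 x' 0.7 d -12.3 under z 75.1 F [-0.7 -0.5 -2.6] tau [-0.04  0.02 -0.01]
```

```bash
python3 -m jog '[{"grip":0.95,"x":-0.5,"y":0,"z":4,"rx":0,"ry":0,"rz":0},{"grip":0.95,"x":0,"y":0,"z":4,"rx":0,"ry":0,"rz":0},{"grip":0.95,"x":0,"y":3,"z":0.5,"rx":0,"ry":0,"rz":0},{"grip":0.95,"x":0,"y":3,"z":0,"rx":0,"ry":0,"rz":0},{"grip":0.95,"x":0,"y":2,"z":0,"rx":0,"ry":0,"rz":0},{"grip":0.95,"x":0,"y":0,"z":0,"rx":0,"ry":0,"rz":0}]' | grep -E "pos|force"
python3 gap.py L | tail -1
```

```text
eef_pos: [0.6413, 0.1886, 0.2541]
contact_force: [-0.6, 0.6, -2.9]
robot: y'c 200.9 x' -0.7 d -3.9 under z 64.1 F [-0.6  0.6 -2.9] tau [ 0.05 -0.04  0.02]
```

```bash
python3 -m jog '[{"grip":0.95,"x":0,"y":0,"z":-1.5,"rx":0,"ry":0,"rz":0},{"grip":0.95,"x":0,"y":3,"z":0,"rx":0,"ry":0,"rz":0},{"grip":0.95,"x":0,"y":3,"z":0,"rx":0,"ry":0,"rz":0},{"grip":0.95,"x":0,"y":3,"z":0,"rx":0,"ry":0,"rz":0},{"grip":0.95,"x":0,"y":3,"z":0,"rx":0,"ry":0,"rz":0},{"grip":0.95,"x":0,"y":3,"z":0.8,"rx":0,"ry":0,"rz":0},{"grip":0.95,"x":0,"y":3,"z":0.8,"rx":0,"ry":0,"rz":0},{"grip":0.95,"x":0,"y":0,"z":0,"rx":0,"ry":0,"rz":0}]' | grep -E "pos|force"
python3 -m jog '[{"grip":0.95,"x":0,"y":3,"z":0,"rx":0,"ry":0,"rz":0},{"grip":0.95,"x":0,"y":3,"z":0,"rx":0,"ry":0,"rz":0},{"grip":0.95,"x":0,"y":3,"z":0,"rx":0,"ry":0,"rz":0},{"grip":0.95,"x":0,"y":3,"z":0,"rx":0,"ry":0,"rz":0},{"grip":0.95,"x":0,"y":0,"z":0,"rx":0,"ry":0,"rz":0}]' | grep -E "pos|force"
python3 gap.py L | tail -1
```

```text
eef_pos: [0.6395, 0.1705, 0.2538]
contact_force: [0.3, -0.4, -2.6]
eef_pos: [0.6383, 0.1587, 0.254]
contact_force: [0.3, 0.6, -2.1]
robot: y'c 170.9 x' -0.8 d 26.1 under z 64.0 F [ 0.3  0.6 -2.1] tau [-0.02 -0.04  0.  ]
```

```bash
python3 -m jog '[{"grip":0.95,"x":0,"y":2,"z":0,"rx":0,"ry":0,"rz":0},{"grip":0.95,"x":0,"y":2,"z":0,"rx":0,"ry":0,"rz":0},{"grip":0.95,"x":0,"y":2,"z":0,"rx":0,"ry":0,"rz":0},{"grip":0.95,"x":0,"y":2,"z":0,"rx":0,"ry":0,"rz":0},{"grip":0.95,"x":0,"y":2,"z":0,"rx":0,"ry":0,"rz":0},{"grip":0.95,"x":0,"y":0,"z":0,"rx":0,"ry":0,"rz":0}]' | grep -E "pos|force"
python3 gap.py L | tail -1; python3 lift.py | head -4
python3 -m jog '[{"grip":0.95,"x":0,"y":1.5,"z":0,"rx":0,"ry":0,"rz":0},{"grip":0.95,"x":0,"y":1.5,"z":0,"rx":0,"ry":0,"rz":0},{"grip":0.95,"x":0,"y":0,"z":0,"rx":0,"ry":0,"rz":0}]' | grep -E "pos|force"
python3 -m jog '[{"grip":0.95,"x":0,"y":1.5,"z":0,"rx":0,"ry":0,"rz":0},{"grip":0.95,"x":0,"y":1,"z":0,"rx":0,"ry":0,"rz":0},{"grip":0.95,"x":0,"y":0,"z":0,"rx":0,"ry":0,"rz":0}]' | grep -E "pos|force"
python3 gap.py L | tail -1; python3 lift.py | head -4
```

```text
eef_pos: [0.6373, 0.1505, 0.2542]
contact_force: [0.6, 5.4, -2.5]
robot: y'c 162.6 x' -1.0 d 34.4 under z 64.2 F [ 0.6  5.4 -2.5] tau [ 0.82 -0.08  0.04]
L bar end shift px -0.5 -3.0 score 0.904 raise mm 11.3
L post -52 shift px -0.875 -3.0 score 0.982 raise mm 11.2
R bar end shift px 0.125 -2.375 score 0.971 raise mm 9.0
R post -52 shift px -0.375 -2.75 score 0.993 raise mm 10.4
eef_pos: [0.6371, 0.1461, 0.254]
contact_force: [0.0, 2.3, -2.1]
eef_pos: [0.6368, 0.1435, 0.254]
contact_force: [0.8, 2.2, -3.1]
robot: y'c 155.7 x' -0.8 d 41.3 under z 64.0 F [ 0.8  2.2 -3.1] tau [ 0.29 -0.08 -0.  ]
L bar end shift px 0.125 -3.75 score 0.850 raise mm 14.1
L post -52 shift px -0.25 -3.75 score 0.984 raise mm 14.1
R bar end shift px 0.375 -2.875 score 0.979 raise mm 10.9
R post -52 shift px -0.125 -3.125 score 0.989 raise mm 11.8
```

Left force dropped to 2 N with raise about 13 mm: popped. Withdraw, check, then carry the wedge back to the mat.

```bash
python3 -m jog '[{"grip":0.95,"x":0,"y":1,"z":0,"rx":0,"ry":0,"rz":0},{"grip":0.95,"x":0,"y":0,"z":0,"rx":0,"ry":0,"rz":0},{"grip":0.95,"x":0,"y":-6,"z":0,"rx":0,"ry":0,"rz":0},{"grip":0.95,"x":0,"y":-12,"z":0,"rx":0,"ry":0,"rz":0},{"grip":0.95,"x":0,"y":-16,"z":-0.5,"rx":0,"ry":0,"rz":0},{"grip":0.95,"x":0,"y":-20,"z":-0.5,"rx":0,"ry":0,"rz":0},{"grip":0.95,"x":0,"y":-20,"z":-2,"rx":0,"ry":0,"rz":0},{"grip":0.95,"x":0,"y":-20,"z":-5,"rx":0,"ry":0,"rz":0}]' | grep -E "time|pos|force"
python3 lift.py | head -4
python3 - <<'E'
from h import *
s=read_camera("side");crop(s,190,190,330,295,"s15.png")
E
```

```text
time: 34.83
eef_pos: [0.6456, 0.2386, 0.2614]
contact_force: [-0.8, 0.5, -3.2]
L bar end shift px -0.25 -3.125 score 0.957 raise mm 11.7
L post -52 shift px -0.25 -3.125 score 0.983 raise mm 11.7
R bar end shift px -6.0 -5.375 score 0.631 raise mm 20.4
R post -52 shift px 1.875 -1.625 score 0.840 raise mm 6.1
s15.png scale 5
```

View pics/s15.png

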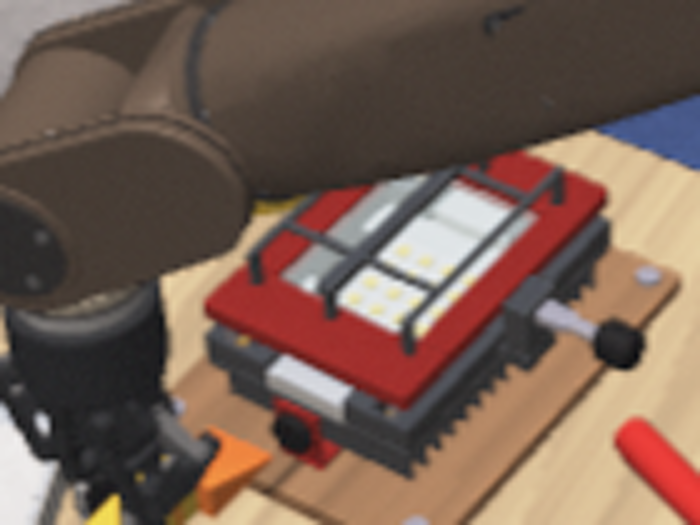

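Frame now rests about 10-11 mm proud at the left too, with latch still out. Take the wedge back to the mat's middle (530,333.5).

```bash
python3 w.py 530 333.5 270 -2.5 5; python3 - <<'E'
from h import *
t=read_camera("top")
for n,u,v in(("battery",162,180),("led",230,157),("can",458,196)): print(n,onplane(t,u,v,.03))
E
```

```text
p [645.9 240.7 263.4] yaw -5.33 d [-115.9   92.8    6.6] dist 148.7 dyaw 2.83 zaxis [ 0.003  0.002 -1.   ]
0 x -24.8 y -16.3 z -1.3 rz -2.83
1 x -24.0 y -17.5 z -1.3 rz 0.00
2 x -24.0 y -17.5 z -1.3 rz 0.00
battery [0.705  0.3917 0.03  ]
led [0.7706 0.1972 0.03  ]
can [ 0.6453 -0.4551  0.03  ]
```

```bash
python3 -m jog '[{"grip":0.95,"x":-10,"y":0,"z":-25,"rx":0,"ry":0,"rz":0},{"grip":0.95,"x":-24,"y":-10,"z":-15,"rx":0,"ry":0,"rz":-2.8},{"grip":0.95,"x":-24,"y":-18,"z":0,"rx":0,"ry":0,"rz":0},{"grip":0.95,"x":-24,"y":-20,"z":10,"rx":0,"ry":0,"rz":0},{"grip":0.95,"x":-24,"y":-20,"z":20,"rx":0,"ry":0,"rz":0},{"grip":0.95,"x":-14,"y":-18,"z":20,"rx":0,"ry":0,"rz":0},{"grip":0.95,"x":0,"y":0,"z":20,"rx":0,"ry":0,"rz":0},{"grip":0.95,"x":0,"y":0,"z":10,"rx":0,"ry":0,"rz":0}]' | grep -E "time|pos|force"
python3 -m jog '[{"grip":0.95,"x":0,"y":0,"z":0,"rx":0,"ry":0,"rz":0},{"grip":0.95,"x":0,"y":0,"z":0,"rx":0,"ry":0,"rz":0}]'| grep -E "time|pos|force"
python3 w.py 530 333.5 198 -2.5 3
```

```text
time: 35.65
eef_pos: [0.5286, 0.3304, 0.2191]
contact_force: [0.0, -0.4, -2.4]
time: 35.82
eef_pos: [0.5312, 0.3292, 0.2218]
contact_force: [0.4, 0.1, -1.9]
p [531.2 329.2 221.8] yaw -2.8 d [ -1.2   4.3 -23.8] dist 24.2 dyaw 0.3 zaxis [-0.001 -0.001 -1.   ]
0 x -0.5 y -1.4 z 7.9 rz -0.30
1 x -0.5 y -1.4 z 7.9 rz 0.00
2 x -0.5 y -1.4 z 7.9 rz 0.00
```

```bash
python3 -m jog '[{"grip":0.95,"x":-0.5,"y":-2,"z":8,"rx":0,"ry":0,"rz":0},{"grip":0.95,"x":-0.5,"y":-2,"z":8,"rx":0,"ry":0,"rz":0},{"grip":0.95,"x":0,"y":0,"z":6,"rx":0,"ry":0,"rz":0},{"grip":0.95,"x":0,"y":0,"z":2,"rx":0,"ry":0,"rz":0},{"grip":0.95,"x":0,"y":0,"z":0,"rx":0,"ry":0,"rz":0},{"grip":0.95,"x":0,"y":0,"z":0,"rx":0,"ry":0,"rz":0}]' | grep -E "time|pos|force"
python3 -m jog '[{"grip":0.95,"x":0,"y":0,"z":1.5,"rx":0,"ry":0,"rz":0},{"grip":0.95,"x":0,"y":0,"z":1,"rx":0,"ry":0,"rz":0},{"grip":0.95,"x":0,"y":0,"z":0,"rx":0,"ry":0,"rz":0}]' | grep -E "time|pos|force"
```

```text
time: 36.32
eef_pos: [0.53, 0.3336, 0.1978]
contact_force: [-0.5, -0.1, -2.3]
time: 36.57
eef_pos: [0.53, 0.3337, 0.1956]
contact_force: [0.1, 0.6, -1.7]
```

```bash
python3 -m jog '[{"grip":0.95,"x":0,"y":0,"z":1,"rx":0,"ry":0,"rz":0},{"grip":0.95,"x":0,"y":0,"z":0.5,"rx":0,"ry":0,"rz":0},{"grip":0.95,"x":0,"y":0,"z":0,"rx":0,"ry":0,"rz":0}]' | grep -E "time|pos|force"
python3 -m jog '[{"grip":0.5,"x":0,"y":0,"z":0,"rx":0,"ry":0,"rz":0},{"grip":0.4,"x":0,"y":0,"z":0,"rx":0,"ry":0,"rz":0},{"grip":0.4,"x":0,"y":0,"z":0,"rx":0,"ry":0,"rz":0},{"grip":0.4,"x":0,"y":0,"z":-15,"rx":0,"ry":0,"rz":0},{"grip":0.4,"x":0,"y":0,"z":-35,"rx":0,"ry":0,"rz":0},{"grip":0.45,"x":0,"y":0,"z":-40,"rx":0,"ry":0,"rz":0},{"grip":0.45,"x":0,"y":0,"z":-40,"rx":0,"ry":0,"rz":0}]' 80
python3 w.py 622.7 -11.5 330 -5.5 10
```

```text
time: 36.82
eef_pos: [0.5299, 0.3337, 0.194]
contact_force: [-0.2, 0.1, -2.3]
time: 37.4
eef_pos: [0.5296, 0.3336, 0.3261]
tcp_rot: [1.0, -0.024, -0.0, 0.0]
contact_force: [0.9, 1.0, 0.0]
opening: 0.551
p [529.6 333.6 326.1] yaw -2.76 d [  93.1 -345.1    3.9] dist 357.4 dyaw -2.74 zaxis [-0.001 -0.    -1.   ]
0 x 11.0 y 34.0 z -0.4 rz 2.74
1 x 12.6 y 33.5 z -0.4 rz 0.00
2 x 12.6 y 33.5 z -0.4 rz 0.00
```

```bash
python3 lift.py; python3 - <<'E'
from m import *
t=read_camera("top");s=read_camera("side")
crop(t,240,150,370,260,"t16.png");crop(s,170,190,330,310,"s16.png"); crop(t,130,190,250,280,"t16w.png")
E
```

```text
L bar end shift px 2.875 0.0 score 0.129 raise mm -0.0
L post -52 shift px 6.0 -2.0 score 0.444 raise mm 7.5
R bar end shift px -0.375 -0.125 score 0.701 raise mm 0.5
R post -52 shift px -6.0 6.0 score 0.680 raise mm -22.7
R post 52 shift px -0.75 -3.5 score 0.541 raise mm 13.3
L post 52 shift px -1.375 -3.375 score 0.508 raise mm 12.7
t16.png scale 5
s16.png scale 5
t16w.png scale 6
```

View pics/t16.png

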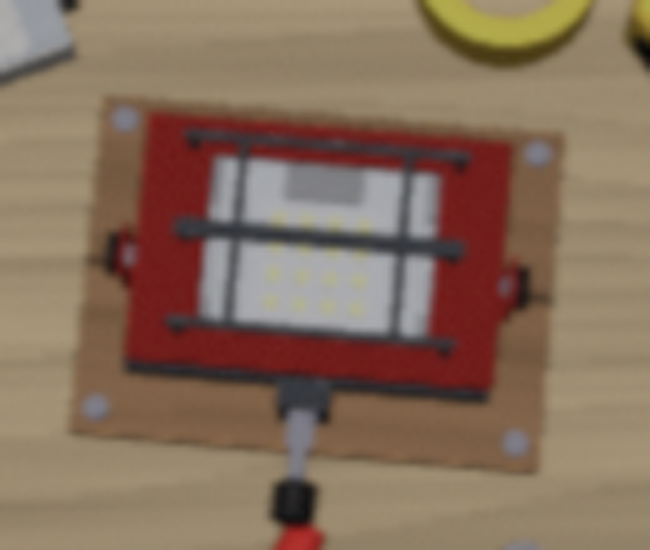

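View pics/s16.png

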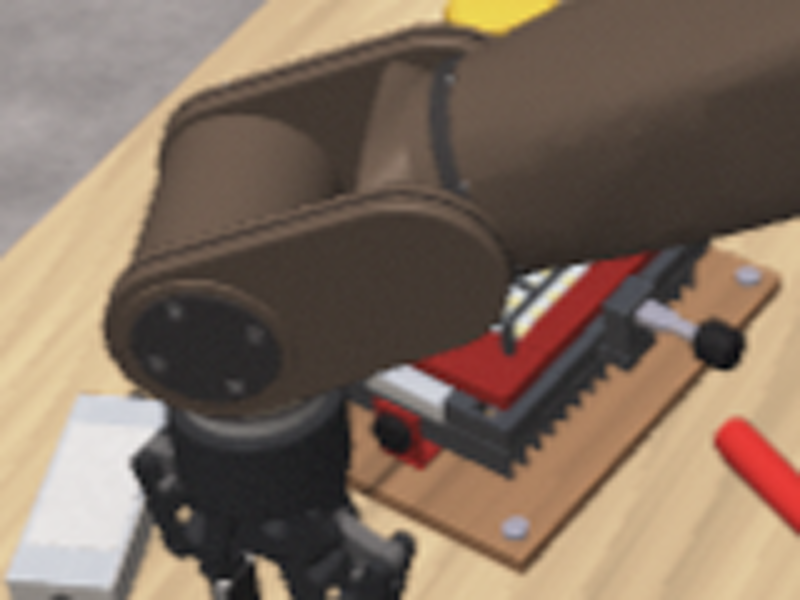

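```bash
python3 - <<'E'
from h import *
t=read_camera("top")
for (a,b,z) in(((180,233),(453,256),.107),((185,228),(455,249),.117)):
    A=onplane(t,240+a[0]/5-.4,150+a[1]/5-.4,z)*1e3;B=onplane(t,240+b[0]/5-.4,150+b[1]/5-.4,z)*1e3
    print((A+B)/2,np.degrees(np.arctan2(*(A-B)[:2])),np.linalg.norm(A-B))
E
python3 w.py 622.5 -12 330 -5.5 10
```

```text
[626.214 -12.378 107.   ] 5.787180058686103 149.29317533111205
[627.132  -14.4138 117.    ] 5.410937319910735 146.69663199395026
p [530.4 334.  327.8] yaw -2.76 d [  92.1 -346.     2.2] dist 358.0 dyaw -2.74 zaxis [ 0.006  0.002 -1.   ]
0 x 10.9 y 34.1 z -0.2 rz 2.74
1 x 12.5 y 33.6 z -0.2 rz 0.00
2 x 12.5 y 33.6 z -0.2 rz 0.00
```

```bash
python3 -m jog '[{"grip":0.45,"x":11,"y":34,"z":0,"rx":0,"ry":0,"rz":2.7},{"grip":0.45,"x":12.5,"y":33.6,"z":0,"rx":0,"ry":0,"rz":0},{"grip":0.45,"x":12.5,"y":33.6,"z":0,"rx":0,"ry":0,"rz":0},{"grip":0.45,"x":12.5,"y":33.6,"z":0,"rx":0,"ry":0,"rz":0},{"grip":0.45,"x":12.5,"y":33.6,"z":0,"rx":0,"ry":0,"rz":0},{"grip":0.45,"x":12.5,"y":33.6,"z":0,"rx":0,"ry":0,"rz":0},{"grip":0.45,"x":12.5,"y":33.6,"z":0,"rx":0,"ry":0,"rz":0},{"grip":0.45,"x":12.5,"y":33.6,"z":0,"rx":0,"ry":0,"rz":0}]' | grep -E "time|pos|force"
python3 -m jog '[{"grip":0.45,"x":12.5,"y":33.6,"z":0,"rx":0,"ry":0,"rz":0},{"grip":0.45,"x":14,"y":34,"z":5,"rx":0,"ry":0,"rz":0},{"grip":0.45,"x":0,"y":0,"z":10,"rx":0,"ry":0,"rz":0},{"grip":0.45,"x":0,"y":0,"z":0,"rx":0,"ry":0,"rz":0},{"grip":0.45,"x":0,"y":0,"z":0,"rx":0,"ry":0,"rz":0},{"grip":0.45,"x":0,"y":0,"z":0,"rx":0,"ry":0,"rz":0}]'
python3 w.py 624.5 -13 274 -5.5 2
python3 - <<'E'
from h import *
t=read_camera("top");s=read_camera("side")
crop(s,210,150,330,240,"s17.png");crop(t,130,190,250,280,"t17w.png")
E
```

```text
time: 38.27
eef_pos: [0.6035, 0.0551, 0.3223]
contact_force: [0.4, 0.3, -0.0]
time: 38.77
eef_pos: [0.6234, -0.0119, 0.3081]
tcp_rot: [0.999, -0.047, -0.001, -0.0]
contact_force: [-0.4, 0.3, 0.6]
opening: 0.548
p [623.4 -11.9 308.1] yaw -5.4 d [  1.1  -1.1 -34.1] dist 34.1 dyaw -0.1 zaxis [-0.002  0.001 -1.   ]
0 x 0.6 y 0.5 z 17.0 rz 0.00
1 x 0.6 y 0.5 z 17.0 rz 0.00
s17.png scale 6
t17w.png scale 6
```

View pics/s17.png

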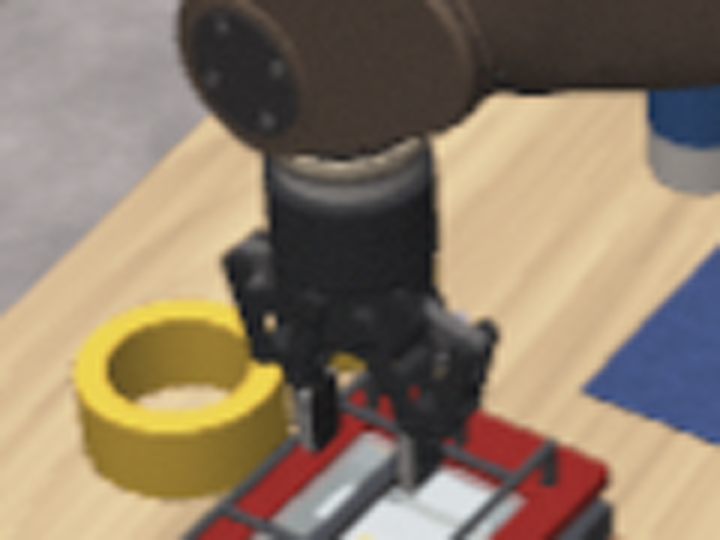

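View pics/t17w.png

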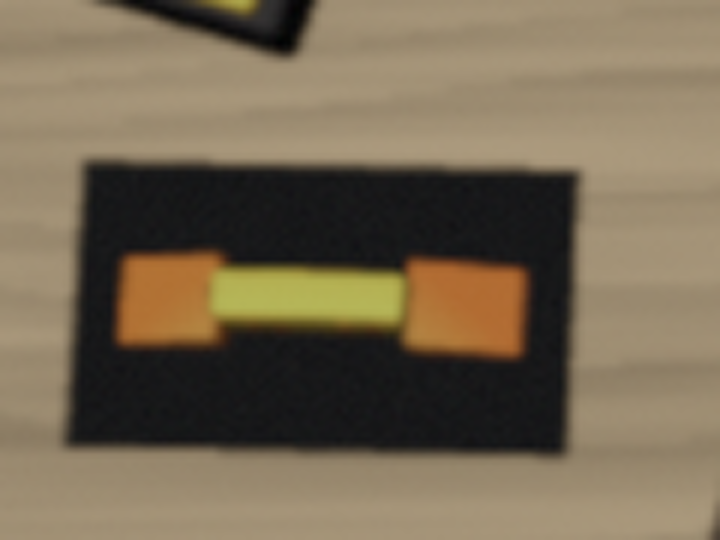

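Wedge lies flat in the mat's middle (spans crop 116–527 within mat 70–578). Fingers straddle the guard bar. Descend and grip.

```bash
python3 -m jog '[{"grip":0.45,"x":0.5,"y":0.5,"z":15,"rx":0,"ry":0,"rz":0},{"grip":0.45,"x":0.5,"y":0.5,"z":14,"rx":0,"ry":0,"rz":0},{"grip":0.45,"x":0,"y":0,"z":2,"rx":0,"ry":0,"rz":0},{"grip":0.45,"x":0,"y":0,"z":0,"rx":0,"ry":0,"rz":0},{"grip":0.45,"x":0,"y":0,"z":0,"rx":0,"ry":0,"rz":0}]'
python3 -m jog '[{"grip":0.7,"x":0,"y":0,"z":0,"rx":0,"ry":0,"rz":0},{"grip":0.85,"x":0,"y":0,"z":0,"rx":0,"ry":0,"rz":0},{"grip":1,"x":0,"y":0,"z":0,"rx":0,"ry":0,"rz":0},{"grip":1,"x":0,"y":0,"z":0,"rx":0,"ry":0,"rz":0},{"grip":1,"x":0,"y":0,"z":0,"rx":0,"ry":0,"rz":0},{"grip":1,"x":0,"y":0,"z":0,"rx":0,"ry":0,"rz":0}]' 60
```

```text
time: 39.28
eef_pos: [0.6248, -0.0137, 0.2778]
tcp_rot: [0.999, -0.047, -0.0, -0.0]
contact_force: [-0.2, -0.1, 0.3]
opening: 0.545
time: 39.78
eef_pos: [0.6252, -0.0142, 0.2789]
tcp_rot: [0.999, -0.048, 0.001, 0.0]
contact_force: [0.2, 1.2, 2.9]
opening: 0.096
```

```bash
python3 -m jog '[{"grip":1,"x":0,"y":0,"z":-3,"rx":0,"ry":0,"rz":0},{"grip":1,"x":0,"y":0,"z":-5,"rx":0,"ry":0,"rz":0},{"grip":1,"x":0,"y":0,"z":-8,"rx":0,"ry":0,"rz":0},{"grip":1,"x":0,"y":0,"z":-10,"rx":0,"ry":0,"rz":0},{"grip":1,"x":0,"y":0,"z":-10,"rx":0,"ry":0,"rz":0},{"grip":1,"x":0,"y":0,"z":0,"rx":0,"ry":0,"rz":0},{"grip":1,"x":0,"y":0,"z":0,"rx":0,"ry":0,"rz":0}]' 80
python3 - <<'E'
from h import *
t=read_camera("top");s=read_camera("side")
crop(s,200,170,340,275,"s18.png");crop(t,240,150,370,260,"t18.png");print(get_state()["wrist_torque"])
E
```

```text
time: 40.37
eef_pos: [0.6252, -0.0142, 0.3156]
tcp_rot: [0.999, -0.048, 0.001, 0.0]
contact_force: [0.2, -0.5, -3.9]
opening: 0.091
s18.png scale 5
t18.png scale 5
[0.0222 0.002  0.0393]
```

View pics/s18.png

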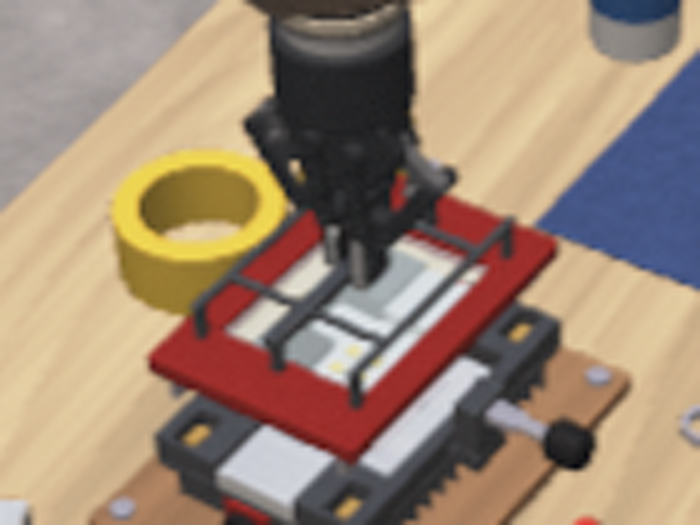

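View pics/t18.png

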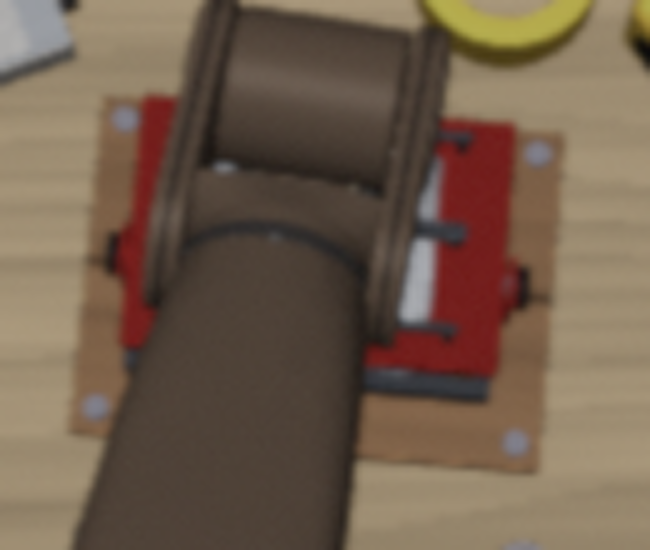

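Frame lifted level (3.9 N = 0.42 kg), tabs clear. Before carrying it, check the spray can and felt positions.

```bash
python3 -m jog '[{"grip":1,"x":0,"y":0,"z":-10,"rx":0,"ry":0,"rz":0},{"grip":1,"x":0,"y":0,"z":-10,"rx":0,"ry":0,"rz":0}]' | grep -E "pos|force"; python3 - <<'E'
from m import *
t=read_camera("top");s=read_camera("side")
crop(t,375,150,505,260,"t19.png");crop(s,290,110,430,215,"s19.png")
for n,c,box in(("top",t,(380,190,470,280)),("side",s,(300,170,395,235))):
    m=mask(c,(105,80,40),(125,255,200),box); r,b=quad(c,big(m),0.004); print("felt",n,r,b.round(0).tolist())
E
python3 w.py 538.7 -358.5 340 -4.3 10
```

```text
eef_pos: [0.6244, -0.014, 0.3331]
contact_force: [0.6, 0.8, -4.7]
t19.png scale 5
s19.png scale 5
felt top ((540.1618041992188, -359.8773498535156), (233.93801879882812, 173.9909210205078), 85.7641372680664) [[445.0, -470.0], [618.0, -483.0], [636.0, -250.0], [462.0, -237.0]]
felt side ((536.2758178710938, -355.95281982421875), (235.47805786132812, 175.25982666015625), 85.63249206542969) [[440.0, -467.0], [615.0, -480.0], [633.0, -245.0], [458.0, -232.0]]
p [625.6 -14.3 337. ] yaw -5.46 d [ -86.9 -344.2    3. ] dist 355.1 dyaw 1.16 zaxis [ 0.005 -0.001 -1.   ]
0 x -5.4 y 35.1 z -0.3 rz -1.16
1 x -6.1 y 35.0 z -0.3 rz 0.00
2 x -6.1 y 35.0 z -0.3 rz 0.00
```

View pics/t19.png

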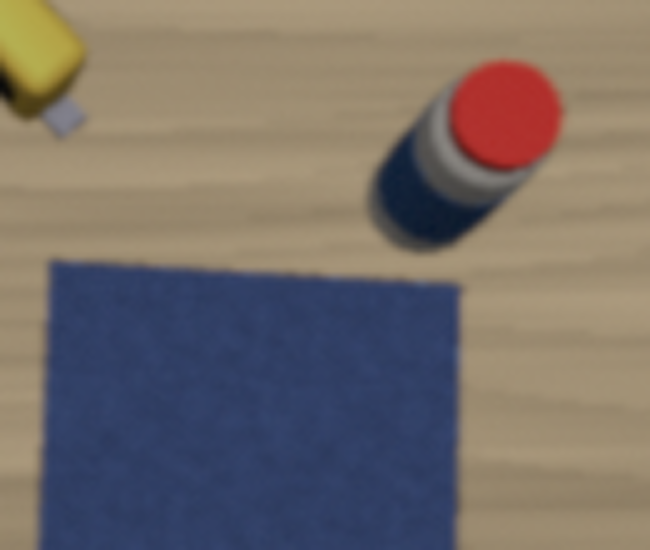

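View pics/s19.png

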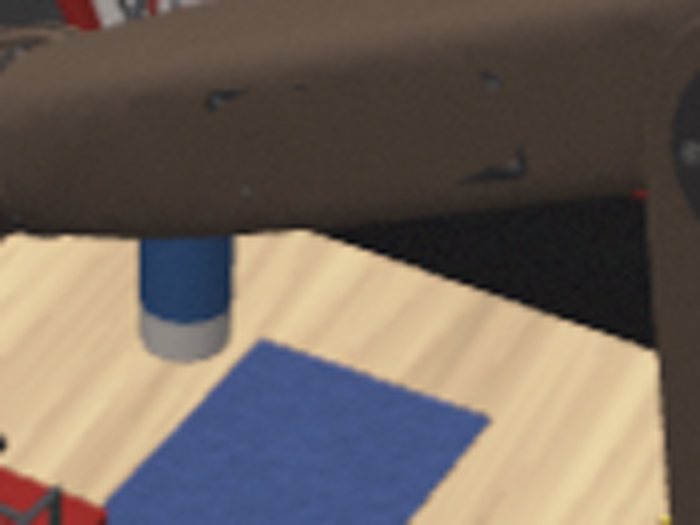

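Can foot at top crop (417,202) → about (665,-460) mm; the frame's nearest corner will be about (601,-466), over 30 mm clear. Carry to the felt middle (538.7,-358.5).

```bash
python3 -m jog '[{"grip":1,"x":-3,"y":15,"z":-5,"rx":0,"ry":0,"rz":-1.2},{"grip":1,"x":-5,"y":28,"z":-5,"rx":0,"ry":0,"rz":0},{"grip":1,"x":-6,"y":35,"z":0,"rx":0,"ry":0,"rz":0},{"grip":1,"x":-6,"y":35,"z":0,"rx":0,"ry":0,"rz":0},{"grip":1,"x":-6,"y":35,"z":0,"rx":0,"ry":0,"rz":0},{"grip":1,"x":-6,"y":35,"z":0,"rx":0,"ry":0,"rz":0},{"grip":1,"x":-6,"y":35,"z":0,"rx":0,"ry":0,"rz":0},{"grip":1,"x":-6,"y":35,"z":0,"rx":0,"ry":0,"rz":0}]' | grep -E "pos|force"
python3 -m jog '[{"grip":1,"x":-6,"y":35,"z":0,"rx":0,"ry":0,"rz":0},{"grip":1,"x":-6,"y":30,"z":5,"rx":0,"ry":0,"rz":0},{"grip":1,"x":-4,"y":22,"z":15,"rx":0,"ry":0,"rz":0},{"grip":1,"x":-2,"y":10,"z":20,"rx":0,"ry":0,"rz":0},{"grip":1,"x":0,"y":0,"z":15,"rx":0,"ry":0,"rz":0},{"grip":1,"x":0,"y":0,"z":5,"rx":0,"ry":0,"rz":0},{"grip":1,"x":0,"y":0,"z":0,"rx":0,"ry":0,"rz":0},{"grip":1,"x":0,"y":0,"z":0,"rx":0,"ry":0,"rz":0}]' | grep -E "time|pos|force"
python3 -m jog '[{"grip":1,"x":0,"y":0,"z":0,"rx":0,"ry":0,"rz":0},{"grip":1,"x":0,"y":0,"z":0,"rx":0,"ry":0,"rz":0}]' | grep -E "time|pos|force"
python3 w.py 538.7 -358.5 235 -4.3 4
```

```text
eef_pos: [0.5613, -0.2646, 0.3445]
contact_force: [0.8, -0.6, -4.0]
time: 42.07
eef_pos: [0.537, -0.3582, 0.2844]
contact_force: [0.2, -0.0, -3.8]
time: 42.23
eef_pos: [0.5374, -0.3583, 0.2859]
contact_force: [0.6, 0.3, -3.8]
p [ 537.4 -358.3  285.9] yaw -4.21 d [  1.3  -0.2 -50.9] dist 50.9 dyaw -0.09 zaxis [ 0.002 -0.002 -1.   ]
0 x 0.3 y 0.0 z 12.7 rz 0.00
1 x 0.3 y 0.0 z 12.7 rz 0.00
```

```bash
python3 -m jog '[{"grip":1,"x":0.6,"y":0,"z":15,"rx":0,"ry":0,"rz":0},{"grip":1,"x":0.6,"y":0,"z":15,"rx":0,"ry":0,"rz":0},{"grip":1,"x":0,"y":0,"z":12,"rx":0,"ry":0,"rz":0},{"grip":1,"x":0,"y":0,"z":6,"rx":0,"ry":0,"rz":0},{"grip":1,"x":0,"y":0,"z":2,"rx":0,"ry":0,"rz":0},{"grip":1,"x":0,"y":0,"z":0,"rx":0,"ry":0,"rz":0},{"grip":1,"x":0,"y":0,"z":0,"rx":0,"ry":0,"rz":0}]' | grep -E "time|pos|force"
python3 - <<'E'
from h import *
t=read_camera("top");s=read_camera("side")
crop(t,370,170,490,280,"t20.png");crop(s,290,130,430,235,"s20.png")
E
```

```text
time: 42.82
eef_pos: [0.538, -0.3587, 0.234]
contact_force: [0.1, 0.2, -3.1]
t20.png scale 5
s20.png scale 5
```

View pics/t20.png

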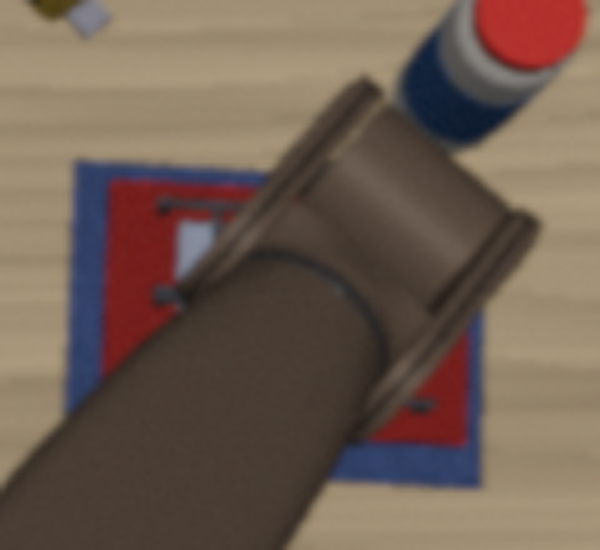

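View pics/s20.png

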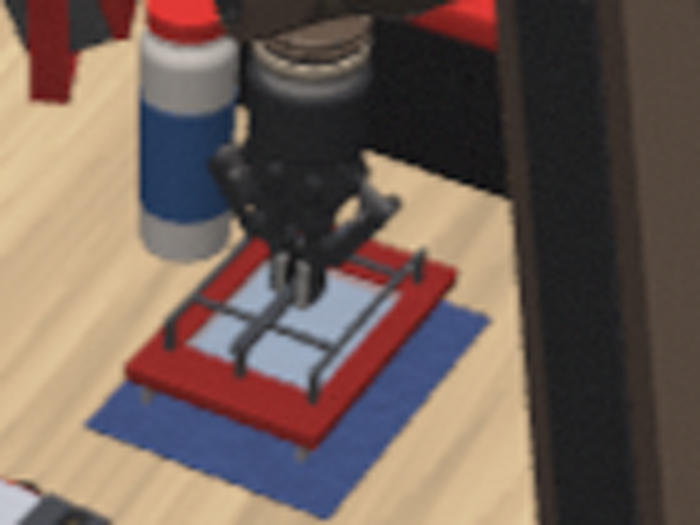

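```bash
python3 - <<'E'
from h import *
t=read_camera("top")
z=.234-.199+.014
f=lambda p,z:onplane(t,370+p[0]/5-.4,170+p[1]/5-.4,z)[:2]*1e3
A,B=f((107,180),z),f((468,445),z);C,D=f((76,162),.004),f((482,487),.004)
print("frame mid",(A+B)/2,np.linalg.norm(A-B),"felt mid",(C+D)/2,np.linalg.norm(C-D))
E
```

```text
frame mid [ 539.06   -357.3086] 248.19238715363292 felt mid [ 540.4176 -360.7739] 295.9327100176752
```

Frame mid (539,-357.3) against felt mid (540.4,-360.5): shift by (+1,-2.5) and lower gently.

```bash
python3 -m jog '[{"grip":1,"x":1,"y":2.5,"z":3,"rx":0,"ry":0,"rz":0},{"grip":1,"x":0,"y":0,"z":3,"rx":0,"ry":0,"rz":0},{"grip":1,"x":0,"y":0,"z":3,"rx":0,"ry":0,"rz":0},{"grip":1,"x":0,"y":0,"z":1.5,"rx":0,"ry":0,"rz":0},{"grip":1,"x":0,"y":0,"z":0.5,"rx":0,"ry":0,"rz":0},{"grip":1,"x":0,"y":0,"z":0,"rx":0,"ry":0,"rz":0},{"grip":1,"x":0,"y":0,"z":0,"rx":0,"ry":0,"rz":0}]' | grep -E "time|pos|force"
python3 -m jog '[{"grip":1,"x":0,"y":0,"z":0.7,"rx":0,"ry":0,"rz":0},{"grip":1,"x":0,"y":0,"z":0.7,"rx":0,"ry":0,"rz":0},{"grip":1,"x":0,"y":0,"z":0,"rx":0,"ry":0,"rz":0}]' | grep -E "time|pos|force"
python3 -m jog '[{"grip":1,"x":0,"y":0,"z":0.7,"rx":0,"ry":0,"rz":0},{"grip":1,"x":0,"y":0,"z":0.7,"rx":0,"ry":0,"rz":0},{"grip":1,"x":0,"y":0,"z":0,"rx":0,"ry":0,"rz":0}]' | grep -E "time|pos|force"
```

```text
time: 43.55
eef_pos: [0.5387, -0.3611, 0.223]
contact_force: [-0.2, -0.7, -4.7]
time: 43.8
eef_pos: [0.5387, -0.3611, 0.2216]
contact_force: [-0.3, 0.4, -4.1]
time: 44.05
eef_pos: [0.5387, -0.3611, 0.22]
contact_force: [0.3, -0.9, -4.2]
```

```bash
python3 -m jog '[{"grip":1,"x":0,"y":0,"z":0.7,"rx":0,"ry":0,"rz":0},{"grip":1,"x":0,"y":0,"z":0.5,"rx":0,"ry":0,"rz":0},{"grip":1,"x":0,"y":0,"z":0,"rx":0,"ry":0,"rz":0}]' | grep -E "time|pos|force"
python3 -m jog '[{"grip":1,"x":0,"y":0,"z":0.7,"rx":0,"ry":0,"rz":0},{"grip":1,"x":0,"y":0,"z":0.5,"rx":0,"ry":0,"rz":0},{"grip":1,"x":0,"y":0,"z":0,"rx":0,"ry":0,"rz":0}]' | grep -E "time|pos|force"
```

```text
time: 44.3
eef_pos: [0.5387, -0.3612, 0.2191]
contact_force: [-0.5, -0.2, -3.8]
time: 44.55
eef_pos: [0.5389, -0.3612, 0.2191]
contact_force: [-4.6, 2.6, 4.2]
```

Stands on the felt (force went from -4 to +4 N at the expected height 219). Ease off and release.

```bash
python3 -m jog '[{"grip":1,"x":0,"y":0,"z":-0.6,"rx":0,"ry":0,"rz":0},{"grip":1,"x":0,"y":0,"z":0,"rx":0,"ry":0,"rz":0}]' | grep -E "time|pos|force"
python3 -m jog '[{"grip":0.8,"x":0,"y":0,"z":0,"rx":0,"ry":0,"rz":0},{"grip":0.6,"x":0,"y":0,"z":0,"rx":0,"ry":0,"rz":0},{"grip":0.5,"x":0,"y":0,"z":0,"rx":0,"ry":0,"rz":0},{"grip":0.5,"x":0,"y":0,"z":0,"rx":0,"ry":0,"rz":0},{"grip":0.5,"x":0,"y":0,"z":0,"rx":0,"ry":0,"rz":0}]'
python3 -m jog '[{"grip":0.5,"x":0,"y":0,"z":-5,"rx":0,"ry":0,"rz":0},{"grip":0.5,"x":0,"y":0,"z":-15,"rx":0,"ry":0,"rz":0},{"grip":0.5,"x":0,"y":0,"z":-30,"rx":0,"ry":0,"rz":0},{"grip":0.5,"x":0,"y":0,"z":-40,"rx":0,"ry":0,"rz":0},{"grip":0.5,"x":-20,"y":0,"z":-35,"rx":0,"ry":0,"rz":0},{"grip":0.5,"x":-30,"y":0,"z":-20,"rx":0,"ry":0,"rz":0},{"grip":0.5,"x":0,"y":0,"z":0,"rx":0,"ry":0,"rz":0}]'
```

```text
time: 44.72
eef_pos: [0.5388, -0.3612, 0.219]
contact_force: [-3.5, 2.4, 3.5]
time: 45.13
eef_pos: [0.5389, -0.3612, 0.2185]
tcp_rot: [0.999, -0.037, 0.0, 0.0]
contact_force: [-0.6, 0.5, -0.2]
opening: 0.502
time: 45.72
eef_pos: [0.4874, -0.358, 0.372]
tcp_rot: [0.999, -0.038, 0.004, 0.004]
contact_force: [0.1, -0.4, 0.8]
opening: 0.496
```

```bash
python3 -m jog '[{"grip":0.5,"x":0,"y":-40,"z":0,"rx":0,"ry":0,"rz":0},{"grip":0.5,"x":0,"y":-40,"z":0,"rx":0,"ry":0,"rz":0},{"grip":0.5,"x":0,"y":-40,"z":0,"rx":0,"ry":0,"rz":0},{"grip":0.5,"x":0,"y":-40,"z":0,"rx":0,"ry":0,"rz":0},{"grip":0.5,"x":0,"y":-40,"z":0,"rx":0,"ry":0,"rz":0},{"grip":0.5,"x":0,"y":-20,"z":0,"rx":0,"ry":0,"rz":0},{"grip":0.5,"x":0,"y":0,"z":0,"rx":0,"ry":0,"rz":0},{"grip":0.5,"x":0,"y":0,"z":0,"rx":0,"ry":0,"rz":0}]' | grep -E "time|pos|force"
python3 - <<'E'
from h import *
t=read_camera("top");s=read_camera("side")
cv2.imwrite("pics/tf.png",t["frame"][:,:,::-1]);cv2.imwrite("pics/sf.png",s["frame"][:,:,::-1])
crop(t,370,170,490,280,"t21.png")
E
```

```text
time: 46.38
eef_pos: [0.5053, -0.137, 0.3641]
contact_force: [-0.3, -0.4, 0.7]
t21.png scale 5
```

View pics/tf.png

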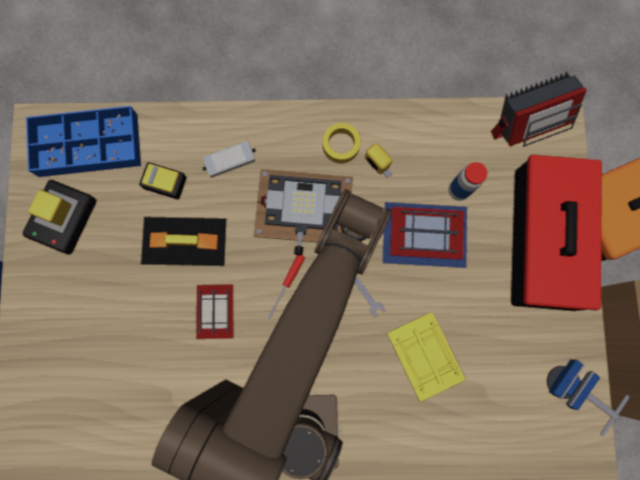

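View pics/sf.png

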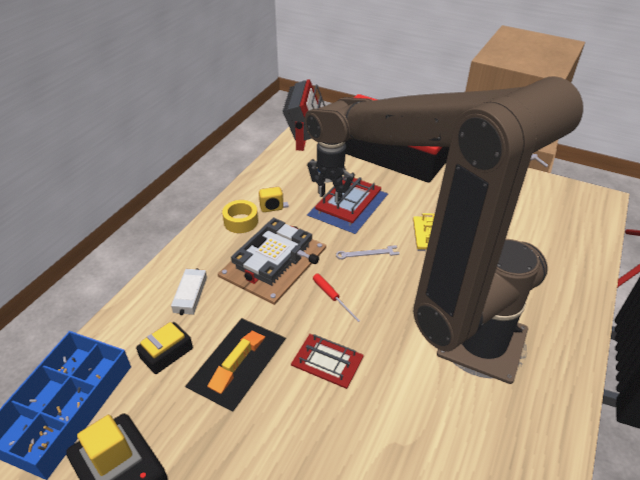

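View pics/t21.png

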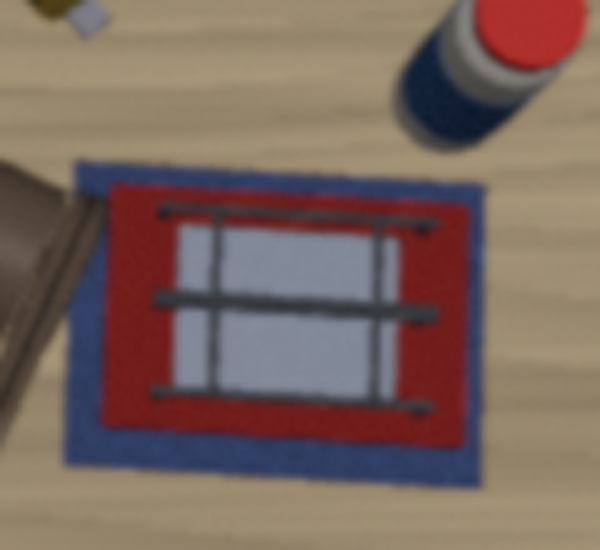

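```bash
python3 - <<'E'
from m import *
t=read_camera("top");s=read_camera("side")
f=lambda p,z:onplane(t,370+p[0]/5-.4,170+p[1]/5-.4,z)[:2]*1e3
F=np.array([f(p,.0345) for p in((108,184),(470,207),(464,446),(102,430))]);M=np.array([f(p,.004) for p in((76,161),(485,186),(481,487),(64,465))])
print("frame",F.mean(0),"felt",M.mean(0),"diff",F.mean(0)-M.mean(0),np.linalg.norm(F[0]-F[1]),np.linalg.norm(M[0]-M[1]))
box=(135,205,235,275)
m=mask(t,(0,0,0),(180,255,45),box); m=cv2.morphologyEx(m,cv2.MORPH_CLOSE,np.ones((5,5)));print("tmat",quad(t,cv2.convexHull(big(m)),0.004)[0])
m=mask(t,(24,120,120),(34,255,255),box); print("grip",quad(t,big(m),0.040)[0])
crop(s,205,200,340,310,"sl2.png"); print(get_state()["time"],get_state()["contact_force"])
E
```

```text
frame [ 539.1248 -359.9356] felt [ 540.182  -360.3238] diff [-1.0572  0.3882] 205.7312880818215 236.95588408873107
tmat ((531.2615966796875, 332.05780029296875), (232.19459533691406, 133.24952697753906), 88.12617492675781)
grip ((530.7863159179688, 331.6449279785156), (89.92906951904297, 22.75347328186035), 89.14109802246094)
sl2.png scale 5
46.5833 [ 0.3298  0.2245 -0.0839]
```

View pics/sl2.png

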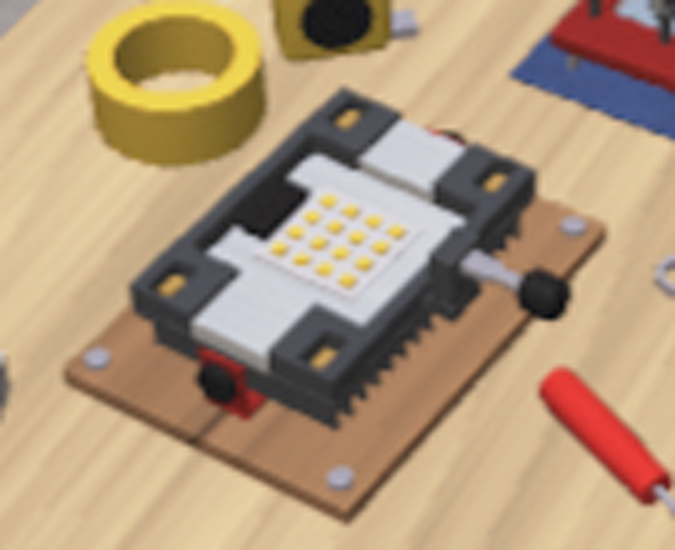

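The frame is within about 1 mm of the felt middle and the wedge within about 1 mm of the mat middle. The knob is still out at crop (545,294), against (520,285) when home, and the gripper touches nothing. Handing in.

```bash
python3 -c "
from plant import sign_off; print(sign_off())"
```

```text
the job is handed in; nothing more can be done
None
```

The floodlight is open and the job is handed in at about 46.6 s of the 72 s allowed; `sign_off` gave no verdict.

- **Latch:** I pulled the knob out about 16.8 mm until it met its stop. The last side view shows it still out.
- **Prying:** I worked the wedge left, right, left, right, left.
  - **Raises:** after the bites the ends (left/right) stood at about 6–7/0 mm (from wedge depth), 4.6/7.3 mm and 9/7 mm (from the side view). Then the right popped at about 12 mm, and the left at about 13–14 mm with the right at 10–11 mm.
  - **Lead:** the most one end was ahead was about 7 mm, right after the first bite.
  - **Pops:** I judged each from the push force falling to about 2 N (from 9 N on the right, 5 N on the left) and from the frame settling 10–11 mm proud. When the left end settled, the right one was hidden by the arm. The frame then lifted off level at 3.9 N, its own weight.
- **Wedge:** I laid it on the tool mat before touching the frame, and it measures within about 1 mm of the mat's middle.
- **Frame:** I lifted it by the guard bar and set it down glass up, pressing with about 4 N. It stands about 1 mm from the felt's middle.
- **Other objects:** the bystanders and look-alikes look unmoved in the last pictures, though I checked that by eye only. The gripper was clear of everything.

**Disagreements:** the two cameras differed by up to about 5 mm in absolute position. I used averages checked against the robot's own position and against felt contact. The wedge depth formula read about 1 mm more raise than the camera showed.

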